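Put the delivered jars away in the clamped drawer

ROBOT

A 7-joint arm with a two-finger parallel gripper is mounted at the origin on the work surface. World frame = base frame: x ahead of the robot, y to its left, z up, the work surface at z = 0. Lengths are in m, angles in rad, forces in N, time in s.
With the tool pointing down it reaches from about 0.35 to 0.9 m from the base axis. Payload 8.1 kg.
Tool frame: the origin (TCP) lies on the centre line of the jaws, within the pads' length; the fingertips stand 11 mm ahead of it and the grasp point (between the pads) lies 8 mm behind it (arm.nose_length is the distance from the TCP to the fingertips, in m); z points along the fingers, y is the line along which they close (so a half turn about z gives the same grasp; the last joint's range is limited). The gripper opens to 92 mm and grips with 3 to 60 N. Pads are 19 mm wide; open, the fingers measure 130 mm over their backs; the gripper's body (75 mm by 190 mm) begins 47 mm behind the grasp point.
Start: joints at [1.016, 0.434, 0.025, 1.573, -0.012, 1.134, -0.075], TCP at [0.273, -0.562, 0.204] pointing down, gripper open.
Joint ranges: [-2.62, 2.62], [-0.44, 2.09], [-1.27, 1.32], [0.08, 2.57], [-1.32, 4.46], [0.12, 2], [-2.74, 2.74]. Speed limits (rad/s): [2.22, 2.22, 3.01, 3.01, 3.14, 3.14, 3.14].

INTERFACE

Orientations are given as a rotation vector (axis times angle).
In Python, from cell import arm gives the robot as it stands.
- The arm moves only by the tool jog_arm, never from a script. Its argument "moves" is a list of rows, each a list of 4 numbers: the shift along the tool's x, y, z in m, then the turn about the tool's z in rad. In form: [[tx, ty, tz, spin], ...]. A call has 1 to 20 rows; each row is the pose to reach, as a shift and turn from the pose commanded when the call began, along the tool's axes at that moment; what a row does not reach only later rows make up. A row lasts 1/8 s, in which the tool goes at most 62.5 mm and 10.7 degrees, less where a joint would pass 70% of its speed; a pose out of reach is approached as far as the arm can. A call with a gripper value outside its range is refused whole. "hand" is the finger opening in m, from 0 to 0.0918, set as the call begins (left out, the last holds). The fingers move at their own pace and stop on an object; "newtons" is the grip in N (left out, the last holds). Time passes only in rows, so rows that repeat a pose let the fingers close. It gives the time, the measured TCP pose, the force, the opening and the grip force at its end, in the units of the state.
- arm.observe(): the state, without advancing time (a new reading comes with each control period).
- arm.get_image(name): name is "scene" or "top" or "wrist"; returns a dict with "color" (400x640x3 uint8, red, green, blue), "z_map" (400x640 float32, m along the optical axis (not along the pixel's ray), 0 where there is no reading), "fx", "fy", "cx", "cy" (pixels), "rvec" (rotation vector, rad) and "tvec" (3), from world to camera coordinates, as OpenCV has them. Camera axes: x right, y down, z forward; pixel columns grow to the right and rows downward; lengths in m; the calibration is good to about 2 mm. The wrist camera is an equidistant fisheye: a pixel r from the principal point sees the ray r / f radians off the axis. A picture is of the moment at which its call begins.
- arm.sign_off(): hands the job in; it is judged then, once.
The state is a dict: "clock": time; "joints": joint angles; "dq": joint speeds; "joint_efforts": joint torques, N m; "position": TCP position; "ee_rot": TCP orientation; "force": force on the tool from outside, world axes, zero at the start; "ft_torque": the same for the moment, N m; "width": opening from 0.0 (shut) to 1.0 (fully open); "gripper_force": force on a finger pad.
Only numpy, scipy, OpenCV 4.12 (cv2) and the standard library are available. Lean on these libraries where they do the work, as an engineer would, in place of code of your own. Each camera call takes 0.05 s, during which the arm holds its last target. There are 200 camera calls.

TASK

Put the delivered stock away. Stand the tall white bottle that blocks the drawer upright in the black spill tray, turn the clamp knob on the cabinet a quarter turn clockwise to free the drawer, and pull the drawer well open by its handle; then stand every small blue-capped jar from the cardboard tray upright in the drawer. Push the drawer fully home, turn the clamp knob back all the way to lock it, and leave the other things (the slim bottle, amber bottle, carton, dropper bottle and spatula) where they are, knocking nothing over.

Things in the scene. Friction and masses are not known exactly. Their poses are not given: they have to be found in the camera images.
- cabinet: low grey one-drawer cabinet, fixed, 240 mm deep (x), 300 mm wide (y), 125 mm high. Origin: centre of the underside; its front plane is at x = -120 mm and faces -x, roughly towards the robot (yaw varies)
- drawer (a joint): how far the cabinet's drawer is pulled out, in m: 0 fully home, limit 0.17. It slides along the cabinet's own -x and stays where it is left; friction about 1.5 N. While the clamp is locked its hook holds the steel tab on the drawer front, and the drawer moves only about 4 mm
- drawer_handle (a point): middle of the drawer's steel bar handle: a bar along y, about 120 mm long and 10 to 12 mm thick, 35 mm out (-x) from the drawer's front face, 92 mm above the table, 30 mm to the -y side of the middle. Axes are the cabinet's
- drawer_floor (a point): point on the drawer's floor (18 mm above the table), mid-width, 66 mm behind the drawer front's inner face; moves with the drawer; cabinet's axes. Usable floor: 66 mm to -x, 139 mm to +x, 133 mm to each side. The front is 12 mm thick, 114 mm high, the sides 63 mm. With the drawer pulled out by q the cabinet's front plane lies at x = q - 78 mm from here. Room under the cabinet's top plate: 97 mm
- clamp (a joint): angle of the clamp knob on the cabinet's top, in rad: 0 fully locked (its hook in front of the drawer's tab), growing clockwise seen from above to 1.6; the drawer is free from about 0.65 on. Turning takes about 0.06 N m; it stays where it is left
- clamp_grip (a point): on the clamp knob's axis at grip height, 155 mm above the table: black upright wing 48 mm long (this point's x), 11 mm thick (its y), from 140 to 166 mm above the table. Axes turn with the knob; at clamp 0 they are the cabinet's. The axis is 30 mm behind the cabinet's front, 85 mm to +y. A flat hook under the wing reaches 57 mm from the axis: to the cabinet's -x when locked, to its +y when free
- tall_bottle: tall white bottle with blue cap that stands in front of the drawer, in its way: 62 mm across, 150 mm high in all; the cap is the top 22 mm, 40 mm across; 0.3 to 0.5 kg. Origin: centre of the underside, z up
- spill_tray: black plastic tray, fixed, 290 mm (its x) by 190 mm (its y), walls 5 mm thick and 30 mm high, floor 5 mm above the table. Origin: centre of the underside. The amber bottle stands in its +x half; the -x half (centre at x = -70 mm) is empty
- carton_tray: cardboard tray of the same size and shape, fixed, on the other side of the cabinet, holding the jars and the slim bottle. Which tray is left and which right varies. Origin: centre of the underside
- jar1: white plastic wide-mouth jar with blue screw cap, standing; body 56 mm across, 70 mm high in all; the cap is the top 20 mm, 46 mm across; 0.15 to 0.3 kg. Origin: centre of the underside, z up its axis. Three or all of these four jars are present (None for an absent one); at the start all stand in the cardboard tray
- jar2: white plastic wide-mouth jar with blue screw cap, standing; body 56 mm across, 70 mm high in all; the cap is the top 20 mm, 46 mm across; 0.15 to 0.3 kg. Origin: centre of the underside, z up its axis. Three or all of these four jars are present (None for an absent one); at the start all stand in the cardboard tray
- jar3: white plastic wide-mouth jar with blue screw cap, standing; body 56 mm across, 70 mm high in all; the cap is the top 20 mm, 46 mm across; 0.15 to 0.3 kg. Origin: centre of the underside, z up its axis. Three or all of these four jars are present (None for an absent one); at the start all stand in the cardboard tray
- jar4: white plastic wide-mouth jar with blue screw cap, standing; body 56 mm across, 70 mm high in all; the cap is the top 20 mm, 46 mm across; 0.15 to 0.3 kg. Origin: centre of the underside, z up its axis. Three or all of these four jars are present (None for an absent one); at the start all stand in the cardboard tray
- slim_bottle: slim white bottle with long black cap among the jars, 48 mm across, 125 mm high; stays where it is. Origin: centre of the underside
- amber_bottle: amber bottle with black cap in the spill tray, 76 mm across, 160 mm high; stays where it is. Origin: centre of the underside
- carton: cardboard box 80 mm (x) x 120 mm (y) x 50 mm high on the cabinet's top, beside the knob; stays where it is. Origin: centre of the underside
- dropper: small white bottle with black cap, 38 mm across, 90 mm high, near the robot; stays where it is. Origin: centre of the underside
- spatula: spatula 160 mm long lying near the robot; stays where it is. Origin: its middle, on the table
Things that resemble listed ones, but are neither listed nor needed, are in the scene too. What is shaped like the tall_bottle but yellow is not meant. Leave any turquoise look-alike of the jar4 alone.

How it is judged:
On the way, in this order (a step that is already met when the one before it is completed fails the run):
1. the tall bottle stands upright in the spill tray and the drawer is pulled open by more than 110 mm (x of tall_bottle in the frame of spill_tray between -0.13 and 0.13 m and y of tall_bottle in the frame of spill_tray between -0.08 and 0.08 m and height (world z) of tall_bottle below 0.015 m and angle between tall_bottle's own z axis and vertical below 0.15 rad and value of joint drawer above 0.11 m), for 0.2 s.
2. every jar that is present stands upright on the floor of the drawer (x of jar1 in the frame of drawer_floor between -0.08 and 0.15 m and y of jar1 in the frame of drawer_floor between -0.13 and 0.13 m and z of jar1 in the frame of drawer_floor between -0.01 and 0.012 m and angle between each of jar1, jar2, jar3, jar4's own z axis and vertical below 0.15 rad and x of jar2 in the frame of drawer_floor between -0.08 and 0.15 m and y of jar2 in the frame of drawer_floor between -0.13 and 0.13 m and z of jar2 in the frame of drawer_floor between -0.01 and 0.012 m and x of jar3 in the frame of drawer_floor between -0.08 and 0.15 m and y of jar3 in the frame of drawer_floor between -0.13 and 0.13 m and z of jar3 in the frame of drawer_floor between -0.01 and 0.012 m and x of jar4 in the frame of drawer_floor between -0.08 and 0.15 m and y of jar4 in the frame of drawer_floor between -0.13 and 0.13 m and z of jar4 in the frame of drawer_floor between -0.01 and 0.012 m), for 0.2 s.
3. the drawer is pushed home (within 7 mm) (value of joint drawer below 0.007 m), for 0.2 s.
At the end, for the whole second after the job is handed in: Every jar present stands upright (within 0.15 rad) on the drawer's floor, the drawer is home within 7 mm, the clamp is turned back to within 0.2 rad of fully locked, the tall bottle stands upright in the spill tray, and all are released and at rest (all of step 2 and x of tall_bottle in the frame of spill_tray between -0.13 and 0.13 m and y of tall_bottle in the frame of spill_tray between -0.08 and 0.08 m and height (world z) of tall_bottle below 0.015 m and angle between tall_bottle's own z axis and vertical below 0.15 rad and value of joint drawer below 0.007 m and value of joint clamp below 0.2 rad and linear speed of each of tall_bottle, jar1, jar2, jar3, jar4 below 0.03 m/s); the robot touches nothing.
It fails at once if the tall bottle is knocked over (angle between tall_bottle's own z axis and vertical above 0.7 rad).
It fails at once if one of the other things (slim bottle, amber bottle, carton, dropper bottle, spatula) is moved by more than 50 mm (distance of any of slim_bottle, amber_bottle, carton, dropper, spatula from where it was at the start of the episode above 0.05 m).
Of jar1, jar2, jar3, jar4 only 3 to 4 are there at a start; the rules pass over those that are not, and their reading is None.
At some moment in a run one of jar1, jar2, jar3, jar4 may be knocked a few centimetres aside while the robot is not near it.
It also fails if it takes over 200 s, if anything falls off the work surface, if the arm or the gripper's body presses on something with over 40 N, if the wrist force passes 120 N, or if a joint passes its speed limit or range.

## Working session

There is one attempt and no reset: what is moved stays moved. The work goes in short steps, Python scripts to look and compute and a tool call to move; the robot and the scene stay as the last step left them, time stands still between calls to the robot, and variables do not carry over. Pictures are saved under pics/ and viewed, at most 14 in all, crops included, and the job is handed in when it is done.

Besides the shell and the picture viewer there is one more tool, called after "Request:" by a JSON object that holds its "method" and its "body", one argument or row to a line. jog_arm: Moves the arm, as the interface text tells. Its arguments: {"type":"object","properties":{"moves":{"type":"array"},"hand":{"type":"number"},"newtons":{"type":"number"}},"required":["moves"]}

```bash
ls; mkdir -p pics
cat > h.py <<'E'
import numpy as np, cv2
from cell import arm
from scipy.spatial.transform import Rotation as R
def grab(n):
    im=arm.get_image(n); return im
def pts(im):
    z=im["z_map"]; v,u=np.mgrid[:z.shape[0],:z.shape[1]]
    c=np.stack([(u-im["cx"])/im["fx"]*z,(v-im["cy"])/im["fy"]*z,z],-1)
    Rm=cv2.Rodrigues(np.array(im["rvec"],float))[0]
    p=(c-np.array(im["tvec"]).ravel())@Rm
    p[z<=0]=np.nan
    return p
def save(im,name): cv2.imwrite("pics/"+name,cv2.cvtColor(im["color"],cv2.COLOR_RGB2BGR))
E
python3 - <<'E'
from h import *
for n in ["scene","top"]:
    im=grab(n); save(im,n+"0.png"); np.savez(n+"0.npz",p=pts(im),c=im["color"])
    print(n,im["fx"],im["fy"],im["cx"],im["cy"],im["rvec"],im["tvec"])
s=arm.observe(); print(s)
E
```

```text
pics
scene 518.0137449552893 518.0137449552893 316.9510373497304 193.4191531019384 [ 2.1374852   1.17663208 -0.45513784] [-0.29809947 -0.27004681  1.74617903]
top 384.28557692332095 384.28557692332095 321.6950350721994 194.61106167113465 [ 2.19588865 -2.20794101  0.10422865] [-0.00876953  0.52945144  1.1759367 ]
{'clock': 0.1, 'joints': array([ 1.01639132,  0.43515516,  0.02498738,  1.57402534, -0.01157739,
        1.13400914, -0.07511425]), 'dq': array([-4.84981462e-04, -3.19726454e-05,  2.10780297e-03, -1.02769411e-03,
        3.67220115e-04, -4.86804182e-04,  1.14579376e-03]), 'joint_efforts': array([ 3.51867515e-03, -6.69125533e+01,  9.88210849e-01, -3.15147972e+01,
       -6.05961727e-02,  3.74296855e-02,  2.19382144e-05]), 'position': array([ 0.27258167, -0.56186463,  0.20331506]), 'ee_rot': array([-3.06046567e+00, -7.03232768e-01,  7.49570746e-04]), 'force': array([ 0.37201722,  0.58485683, -0.12022046]), 'ft_torque': array([ 0.03817591,  0.01842895, -0.0118902 ]), 'gripper_force': 0.0, 'width': 1.0017992813957814}
```

View pics/top0.png

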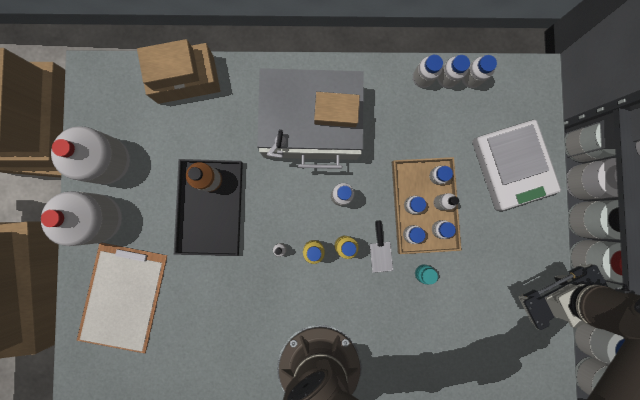

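View pics/scene0.png

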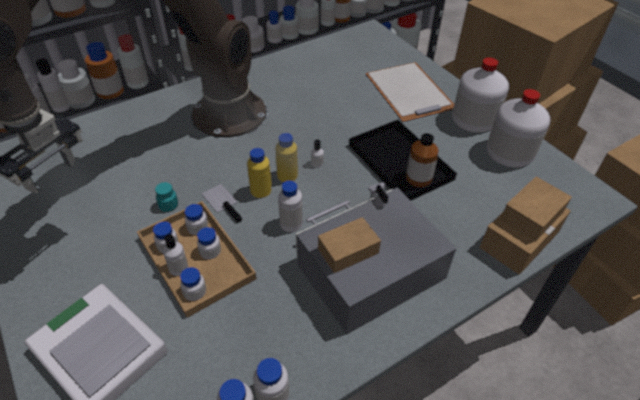

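The top view shows the cabinet at (310,110), with the knob at (277,143) and the handle at (325,165). The tall bottle is at (343,193). The carton tray holds four jars, at (443,174), (417,204), (416,235) and (445,230), plus the slim bottle at (450,202). The spill tray is at (210,208) with the amber bottle at (202,177).

Run:
```python
from h import *
d=np.load("top0.npz"); p=d["p"]; c=d["c"]
hsv=cv2.cvtColor(c,cv2.COLOR_RGB2HSV)
blue=cv2.inRange(hsv,(105,120,60),(125,255,255))
n,l,st,ce=cv2.connectedComponentsWithStats(blue)
print("blue")
for i in range(1,n):
    if st[i,4]<40: continue
    q=p[l==i]; zt=np.nanpercentile(q[:,2],80); t=q[abs(q[:,2]-zt)<.006]
    mid=(t.min(0)+t.max(0))/2
    print(ce[i].round(),st[i,4],"ztop %.3f"%zt,"mid",mid[:2].round(4),"mean",t[:,:2].mean(0).round(4),"ext",np.ptp(t,axis=0)[:2].round(3))
def blob(name,m):
    m=cv2.morphologyEx(m.astype(np.uint8),cv2.MORPH_OPEN,np.ones((2,2)))
    n,l,st,ce=cv2.connectedComponentsWithStats(m)
    for i in range(1,n):
        if st[i,4]<25: continue
        q=p[l==i]; cnt=(q[:,:2]*1000).astype(np.float32); r=cv2.minAreaRect(cnt)
        print(name,ce[i].round(),st[i,4],"c",np.round(r[0],1),"sz",np.round(r[1],1),"ang",round(r[2],1),"z",q[:,2].mean().round(4),q[:,2].max().round(4))
z=p[...,2]; X=p[...,0]; Y=p[...,1]
reg=(X>.3)&(X<1.05)&(Y>-.45)&(Y<.45)
blob("cabtop",reg&(abs(z-.125)<.006)&(X>.5))
blob("knob/handle",reg&(z>.137)&(z<.19)&(X>.5))
blob("carton",reg&(z>.168)&(z<.182))
blob("hand",reg&(z>.08)&(z<.112)&(X>.5))
blob("rim",reg&(z>.02)&(z<.036))
blob("all40",reg&(z>.04)&(X<.75))
```

```text
blue
[434.  63.] 235 ztop 0.122 mid [ 0.9088 -0.3401] mean [ 0.9085 -0.3402] ext [0.049 0.049]
[461.  63.] 240 ztop 0.122 mid [ 0.9091 -0.4202] mean [ 0.9086 -0.4203] ext [0.048 0.049]
[487.  63.] 242 ztop 0.122 mid [ 0.9089 -0.4994] mean [ 0.9085 -0.4994] ext [0.049 0.05 ]
[444. 173.] 185 ztop 0.077 mid [ 0.5887 -0.3786] mean [ 0.5885 -0.3783] ext [0.043 0.045]
[344. 193.] 153 ztop 0.152 mid [ 0.5262 -0.0709] mean [ 0.5261 -0.0697] ext [0.036 0.036]
[418. 204.] 179 ztop 0.077 mid [ 0.4964 -0.2961] mean [ 0.4965 -0.2959] ext [0.042 0.044]
[447. 230.] 187 ztop 0.078 mid [ 0.4189 -0.3804] mean [ 0.42   -0.3811] ext [0.041 0.045]
[417. 235.] 184 ztop 0.077 mid [ 0.4047 -0.291 ] mean [ 0.4056 -0.2905] ext [0.041 0.042]
[348. 249.] 153 ztop 0.152 mid [ 0.3724 -0.0803] mean [ 0.3725 -0.0803] ext [0.036 0.036]
[314. 253.] 150 ztop 0.152 mid [0.3596 0.0156] mean [0.3599 0.0152] ext [0.036 0.036]
cabtop [434.  63.] 121 c [ 931.1 -360.8] sz [ 39.  107.9] ang 49.1 z 0.1184 0.1255
cabtop [462.  63.] 153 c [ 921.4 -453.4] sz [ 42.8 116.5] ang 23.6 z 0.1164 0.1268
cabtop [306. 109.] 6623 c [720.1 
[... 2391 characters left out ...]
.3 47.5] ang 84.0 z nan nan
all40 [343. 195.] 401 c [524.3 -76.6] sz [75.7 57.2] ang 89.2 z 0.1203 0.1552
all40 [448. 202.] 294 c [ 501.7 -404.1] sz [87.2 41.2] ang 79.3 z nan nan
all40 [417. 205.] 275 c [ 491.2 -305.3] sz [67.6 49.3] ang 75.8 z nan nan
all40 [445. 230.] 293 c [ 416.2 -393.7] sz [76.1 52.8] ang 77.3 z nan nan
all40 [416. 235.] 282 c [ 403.  -299.4] sz [51.5 61. ] ang 47.3 z nan nan
all40 [347. 248.] 409 c [368.4 -86.4] sz [64.8 52. ] ang 53.0 z nan nan
all40 [314. 253.] 407 c [353.4  10.9] sz [76.3 61.8] ang 19.0 z nan nan
all40 [280. 251.] 127 c [356.8 116.7] sz [33.2 41.2] ang 86.6 z 0.0578 0.095
all40 [428. 269.] 51 c [ 302.9 -328.3] sz [34.3  9.4] ang 90.0 z 0.061 0.0742
```

Run:
```python
import cv2
a=cv2.imread("pics/top0.png")[90:220,230:400]; cv2.imwrite("pics/cab.png",cv2.resize(a,None,fx=4,fy=4,interpolation=cv2.INTER_CUBIC))
```

```text
(no output)
```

View pics/cab.png

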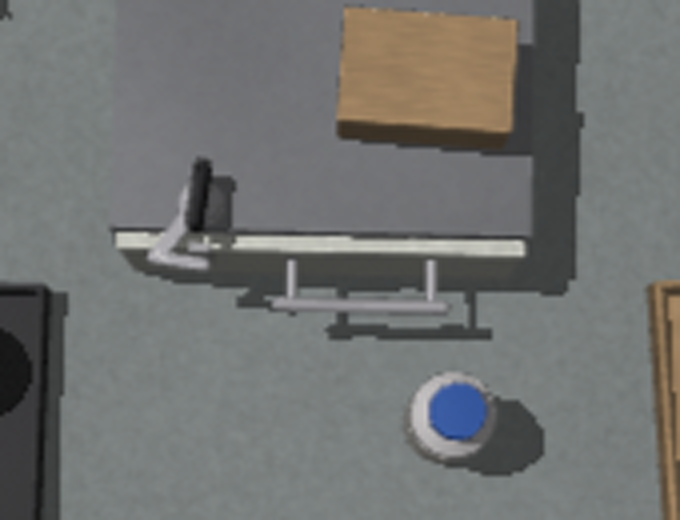

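```bash
cat >> h.py <<'E'
def ray_plane(im,u,v,h):
    Rm=cv2.Rodrigues(np.array(im["rvec"],float))[0]; t=np.array(im["tvec"]).ravel()
    o=-Rm.T@t; d=Rm.T@np.array([(u-im["cx"])/im["fx"],(v-im["cy"])/im["fy"],1.])
    return o+d*(h-o[2])/d[2]
E
python3 - <<'E'
from h import *
d=np.load("top0.npz"); p=d["p"]; c=d["c"]
z=p[...,2]; X=p[...,0]; Y=p[...,1]; ok=np.isfinite(z)
def cl(m): return p[m&ok]
def rect(name,m):
    q=cl(m); r=cv2.minAreaRect((q[:,:2]*1000).astype(np.float32)); print(name,len(q),np.round(r[0],1),np.round(r[1],1),round(r[2],1))
# cabinet top: table planes
m=(abs(z-.1255)<.004)&(X>.62)&(X<.93)&(Y>-.2)&(Y<.2)
q=cl(m); print("ztop",np.median(q[:,2])); rect("cabtop",m)
# front edge fit: min x per y bin ; side edges
def edge(q,a,b,lo,hi,f):
    bs=np.arange(lo,hi,.01); P=[]
    for s in bs:
        w=q[(q[:,a]>=s)&(q[:,a]<s+.01)]
        if len(w)>3: P.append((s+.005,f(w[:,b])))
    P=np.array(P); k=np.polyfit(*P.T,1)
    r=P[:,1]-np.polyval(k,P[:,0]); g=abs(r)<.004; k=np.polyfit(P[g,0],P[g,1],1); return k,g.sum(),np.std(r[g])
print("front",edge(q,1,0,-.13,.06,np.min)); print("back",edge(q,1,0,-.13,.12,np.max))
print("left y",edge(q,0,1,.68,.88,np.max)); print("right",edge(q,0,1,.68,.88,np.min))
# handle bar
h=cl((z>.075)&(z<.112)&(X>.57)&(X<.635)&(Y>-.12)&(Y<.06))
hb=h[h[:,0]<np.median(h[:,0])+.02]; print("handle",len(h),h[:,2].mean(),np.polyfit(h[:,1],h[:,0],1),h.min(0),h.max(0))
# wing
w=cl((z>.150)&(z<.185)&(X>.6)&(X<.73)&(Y>.05)&(Y<.15)); rect("wing",(z>.15)&(z<.185)&(X>.6)&(X<.73)&(Y>.05)&(Y<.15)); print(w[:,2].mean(),w.mean(0))
rect("carton",(abs(z-.175)<.006)&(X>.66)&(X<.82)&(Y>-.16)&(Y<.03))
rect("carton_tray rim",(z>.022)&(z<.038)&(X>.3)&(X<.66)&(Y>-.48)&(Y<-.22)&(c[...,0]>90))
rect("spill rim",(z>.022)&(z<.038)&(X>.3)&(X<.66)&(Y>.2)&(Y<.46)&(c.max(-1)<60))
hsv=cv2.cvtColor(c,cv2.COLOR_RGB2HSV)
for nm,m in [("slim",(z>.12)&(z<.14)&(Y<-.34)&(Y>-.45)&(X>.4)&(X<.6)),("amber",(z>.155)&(z<.175)&(Y>.25)&(Y<.45)&(X>.45)&(X<.65)),("dropper",(z>.085)&(z<.1)&(Y>.05)&(Y<.17)&(X>.3)&(X<.43)),("turq",(z>.06)&(z<.085)&(Y>-.36)&(Y<-.28)&(X>.24)&(X<.34))]: rect(nm,m)
for s in [arm.observe()]: print(R.from_rotvec(s["ee_rot"]).as_matrix().round(3))
E
```

```text
ztop 0.12532789594775515
cabtop 6274 [762.7  23.2] [299.5 246.7] 89.1
front (array([0.02284481, 0.65687671]), np.int64(17), np.float64(0.0006853980947474602))
back (array([0.02412443, 0.88340916]), np.int64(25), np.float64(0.0008841819423845882))
left y (array([-0.02077548,  0.18701433]), np.int64(20), np.float64(0.0008354029559924571))
right (array([-0.01342214, -0.11590051]), np.int64(20), np.float64(0.00016199418961654002))
handle 205 0.09632960986276047 [0.01032443 0.61172385] [ 0.60203228 -0.06656171  0.08725456] [0.63499794 0.05909722 0.10294722]
wing 81 [675.3 109.3] [11.1 45.5] 80.5
0.1644509669018379 [0.67453367 0.10886424 0.16445097]
carton 1254 [759.5 -48.9] [119.9  81.2] 85.8
carton_tray rim 727 [ 495.9 -335.6] [290.2 193. ] 2.9
spill rim 408 [492.1 335.7] [188.3 286. ] 88.0
slim 61 [ 505.  -385.3] [22.8 20.7] 23.0
amber 148 [580.1 337.1] [33.9 33.2] 89.9
dropper 38 [362.7 120.2] [17.3 17.4] 0.7
turq 199 [ 283.9 -326.6] [44.1 43.6] 60.5
[[ 0.9    0.437 -0.001]
 [ 0.437 -0.9    0.001]
 [-0.    -0.001 -1.   ]]
```

```bash
cat >> h.py <<'E'
def plan(*wps):
    "waypoints (x,y,z,phi): print tool shift + spin from the present pose"
    s=arm.observe(); Rm=R.from_rotvec(s["ee_rot"]).as_matrix(); phi=np.arctan2(Rm[1,0],Rm[0,0])
    print("t %.1f pos"%s["clock"],s["position"].round(4),"phi %.3f j7 %.2f w %.3f F"%(phi,s["joints"][6],s["width"]*.0918),s["force"].round(1),"tilt %.3f"%np.arccos(-Rm[2,2]))
    for w in wps:
        d=Rm.T@(np.array(w[:3])-s["position"]); sp=phi-w[3]
        print(w,"->",d.round(4).tolist(),"spin",round(float(sp),3),"dist",np.linalg.norm(d).round(3))
E
python3 - <<'E'
from h import *
plan((.526,-.0705,.203,.785),(.526,-.0705,.107,.785))
E
```

```text
t 0.1 pos [ 0.2726 -0.5619  0.2033] phi 0.452 j7 -0.08 w 0.092 F [ 0.4  0.6 -0.1] tilt 0.001
(0.526, -0.0705, 0.203, 0.785) -> [0.4425, -0.3315, 0.0007] spin -0.333 dist 0.553
(0.526, -0.0705, 0.107, 0.785) -> [0.4425, -0.3313, 0.0967] spin -0.333 dist 0.561
```

Request:
{"method": "jog_arm", "body": {
  "moves": [
    [0.4425,-0.3315,0,-0.333],
    [0.4425,-0.3315,0,-0.333],
    [0.4425,-0.3315,0,-0.333],
    [0.4425,-0.3315,0,-0.333],
    [0.4425,-0.3315,0,-0.333],
    [0.4425,-0.3315,0,-0.333],
    [0.4425,-0.3315,0,-0.333],
    [0.4425,-0.3315,0,-0.333],
    [0.4425,-0.3315,0,-0.333],
    [0.4425,-0.3315,0,-0.333],
    [0.4425,-0.3315,0,-0.333],
    [0.4425,-0.3315,0,-0.333],
    [0.4425,-0.3315,0,-0.333]
  ],
  "hand": 0.0918
}}

```text
clock: 1.72
position: [0.5259, -0.0722, 0.204]
ee_rot: [2.904, 1.198, -0.0]
force: [-0.4, 0.7, 0.2]
width: 0.999
gripper_force: 0.0
```

Run:
```python
from h import *
plan((.526,-.0705,.107,.785))
```

```text
t 1.7 pos [ 0.5259 -0.0722  0.204 ] phi 0.783 j7 -0.85 w 0.092 F [-0.4  0.7  0.2] tilt 0.000
(0.526, -0.0705, 0.107, 0.785) -> [0.0013, -0.0011, 0.097] spin -0.002 dist 0.097
```

Request:
{"method": "jog_arm", "body": {
  "moves": [
    [0.001,-0.001,0.05,0],
    [0.001,-0.001,0.08,0],
    [0.001,-0.001,0.097,0],
    [0.001,-0.001,0.097,0]
  ]
}}

```text
clock: 2.22
position: [0.5251, -0.0701, 0.106]
ee_rot: [-2.903, -1.199, 0.004]
force: [0.5, 0.2, -0.1]
width: 0.999
gripper_force: 0.0
```

Request:
{"method": "jog_arm", "body": {
  "moves": [
    [0,0,0,0],
    [0,0,0,0],
    [0,0,0,0],
    [0,0,0,0],
    [0,0,0,0],
    [0,0,0,0]
  ],
  "hand": 0.03,
  "newtons": 25
}}

```text
clock: 2.98
position: [0.5263, -0.0695, 0.1071]
ee_rot: [2.903, 1.201, 0.0]
force: [-0.1, -0.4, -0.1]
width: 0.432
gripper_force: 25.0
```

Run:
```python
from h import *
plan((.526,-.0705,.197,.785),(.422,.336,.197,.785),(.422,.336,.113,.785))
print(arm.observe()["gripper_force"])
```

```text
t 3.0 pos [ 0.5263 -0.0695  0.1071] phi 0.785 j7 -0.90 w 0.040 F [-0.1 -0.4 -0.1] tilt 0.000
(0.526, -0.0705, 0.197, 0.785) -> [-0.0009, 0.0005, -0.0899] spin -0.0 dist 0.09
(0.422, 0.336, 0.197, 0.785) -> [0.2127, -0.3606, -0.09] spin -0.0 dist 0.428
(0.422, 0.336, 0.113, 0.785) -> [0.2127, -0.3606, -0.006] spin -0.0 dist 0.419
25.0000262260437
```

Request:
{"method": "jog_arm", "body": {
  "moves": [
    [0,0,-0.03,0],
    [0,0,-0.06,0],
    [0,0,-0.09,0],
    [0,0,-0.09,0]
  ]
}}

```text
clock: 3.48
position: [0.5275, -0.0694, 0.1986]
ee_rot: [2.901, 1.2, 0.005]
force: [0.1, 0.3, -2.7]
width: 0.433
gripper_force: 25.0
```

Request:
{"method": "jog_arm", "body": {
  "moves": [
    [0.01,-0.017,0,0],
    [0.03,-0.051,0,0],
    [0.053,-0.09,0,0],
    [0.077,-0.13,0,0],
    [0.1,-0.17,0,0],
    [0.124,-0.21,0,0],
    [0.148,-0.25,0,0],
    [0.171,-0.29,0,0],
    [0.192,-0.325,0,0],
    [0.206,-0.348,0,0],
    [0.2127,-0.3605,0,0],
    [0.2127,-0.3605,0,0],
    [0.2127,-0.3605,0,0]
  ]
}}

```text
clock: 5.1
position: [0.4223, 0.3344, 0.1965]
ee_rot: [2.903, 1.199, -0.001]
force: [0.0, -0.9, -3.4]
width: 0.427
gripper_force: 25.0
```

Run:
```python
from h import *
plan((.422,.336,.114,.785))
print(arm.observe()["gripper_force"])
d=grab("scene"); a=d["color"]; save({"color":a[90:290,230:470].repeat(3,0).repeat(3,1)},"s1.png")
```

```text
t 5.1 pos [0.4223 0.3344 0.1965] phi 0.783 j7 -1.73 w 0.039 F [ 0.  -0.9 -3.4] tilt 0.001
(0.422, 0.336, 0.114, 0.785) -> [0.001, -0.0014, 0.0825] spin -0.002 dist 0.083
24.99915897846222
```

View pics/s1.png

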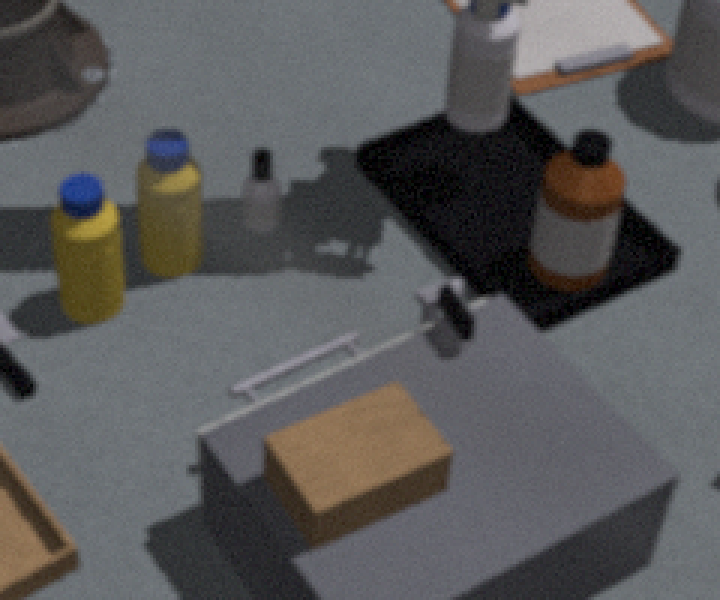

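The bottle hangs upright at (485,70), above the empty half of the tray, and the amber bottle at (580,210) is clear of it. I'll lower it now.

Request:
{"method": "jog_arm", "body": {
  "moves": [
    [0,0,0.03,0],
    [0,0,0.055,0],
    [0,0,0.072,0],
    [0,0,0.08,0],
    [0,0,0.083,0],
    [0,0,0.084,0],
    [0,0,0.084,0]
  ]
}}

```text
clock: 6.02
position: [0.4223, 0.3362, 0.1136]
ee_rot: [-2.903, -1.201, -0.001]
force: [-0.1, -0.1, -2.6]
width: 0.43
gripper_force: 25.0
```

Request:
{"method": "jog_arm", "body": {
  "moves": [
    [0,0,0,0],
    [0,0,0,0],
    [0,0,0,0],
    [0,0,0,0],
    [0,0,-0.03,0],
    [0,0,-0.08,0],
    [0,0,-0.12,0],
    [0,0,-0.12,0]
  ],
  "hand": 0.0918
}}

```text
clock: 7.02
position: [0.4233, 0.3375, 0.2363]
ee_rot: [-2.901, -1.2, -0.009]
force: [0.6, -0.9, -0.3]
width: 1.003
gripper_force: 0.0
```

Run:
```python
from h import *
plan((.676,.108,.24,3.1),(.676,.108,.151,3.1),(.676,.108,.24,-3.18))
```

```text
t 7.0 pos [0.4233 0.3375 0.2363] phi 0.785 j7 -1.72 w 0.092 F [ 0.6 -0.9 -0.3] tilt 0.006
(0.676, 0.108, 0.24, 3.1) -> [0.0167, 0.3409, -0.0034] spin -2.315 dist 0.341
(0.676, 0.108, 0.151, 3.1) -> [0.0162, 0.3409, 0.0856] spin -2.315 dist 0.352
(0.676, 0.108, 0.24, -3.18) -> [0.0167, 0.3409, -0.0034] spin 3.965 dist 0.341
```

Request:
{"method": "jog_arm", "body": {
  "moves": [
    [0.016,0.341,0,-2.25],
    [0.016,0.341,0,-2.25],
    [0.016,0.341,0,-2.25],
    [0.016,0.341,0,-2.25],
    [0.016,0.341,0,-2.25],
    [0.016,0.341,0,-2.25],
    [0.016,0.341,0,-2.25],
    [0.016,0.341,0,-2.25],
    [0.016,0.341,0,-2.25],
    [0.016,0.341,0,-2.25],
    [0.016,0.341,0,-2.25],
    [0.016,0.341,0,-2.25],
    [0.016,0.341,0,-2.25],
    [0.016,0.341,0,-2.25],
    [0.016,0.341,0,-2.25]
  ],
  "hand": 0.05
}}

```text
clock: 8.9
position: [0.6742, 0.1059, 0.2328]
ee_rot: [-0.171, -3.137, 0.0]
force: [0.2, 0.0, 0.9]
width: 0.546
gripper_force: 0.0
```

Run:
```python
from h import *
plan((.676,.108,.151,3.04))
im=grab("wrist"); save(im,"w1.png")
t=grab("top"); p=pts(t); z=p[...,2]; m=(z>.12)&(p[...,1]>.25)&(p[...,1]<.43)&(p[...,0]>.35)&(p[...,0]<.5); print(m.sum(),p[m].mean(0),p[m].max(0))
```

```text
t 8.9 pos [0.6742 0.1059 0.2328] phi 3.032 j7 0.87 w 0.050 F [0.2 0.  0.9] tilt 0.000
(0.676, 0.108, 0.151, 3.04) -> [-0.0015, 0.0023, 0.0818] spin -0.008 dist 0.082
341 [0.42442808 0.33025258 0.14181036] [0.45301124 0.36272212 0.15939563]
```

View pics/w1.png

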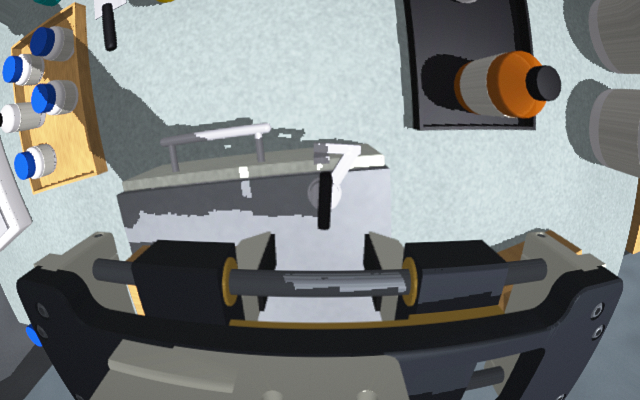

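The wing at (324,200) sits between the fingers and lines up with the tool. The tall bottle is standing in the tray. Now I'll lower onto the knob and grip it.

Request:
{"method": "jog_arm", "body": {
  "moves": [
    [-0.0015,0.002,0.04,0],
    [-0.0015,0.002,0.07,0],
    [-0.0015,0.002,0.082,0],
    [-0.0015,0.002,0.082,0],
    [-0.0015,0.002,0.082,0]
  ]
}}

```text
clock: 9.62
position: [0.6767, 0.1082, 0.1525]
ee_rot: [0.168, 3.135, 0.001]
force: [-0.1, -0.1, 0.1]
width: 0.542
gripper_force: 0.0
```

Request:
{"method": "jog_arm", "body": {
  "moves": [
    [0,0,0,0],
    [0,0,0,0],
    [0,0,0,0],
    [0,0,0,0],
    [0,0,0,0]
  ],
  "hand": 0.0,
  "newtons": 20
}}

```text
clock: 10.25
position: [0.676, 0.1077, 0.151]
ee_rot: [-0.168, -3.137, 0.0]
force: [0.3, 0.5, 0.1]
width: 0.051
gripper_force: 0.0
```

Run:
```python
from h import *
plan((.676,.108,.151,3.04)); print(arm.observe()["gripper_force"],arm.observe()["ft_torque"])
```

```text
t 10.2 pos [0.676  0.1077 0.151 ] phi 3.035 j7 0.82 w 0.005 F [0.3 0.5 0.1] tilt 0.000
(0.676, 0.108, 0.151, 3.04) -> [0.0, 0.0003, 0.0] spin -0.005 dist 0.0
0.0 [ 0.09573113 -0.12275945 -0.01926018]
```

Run:
```python
from h import *
im=grab("wrist"); save(im,"w2.png"); print(arm.observe()["width"],arm.observe()["gripper_force"])
t=grab("top"); np.savez("top1.npz",p=pts(t),c=t["color"])
```

```text
0.020052287043016898 0.0
```

View pics/w2.png

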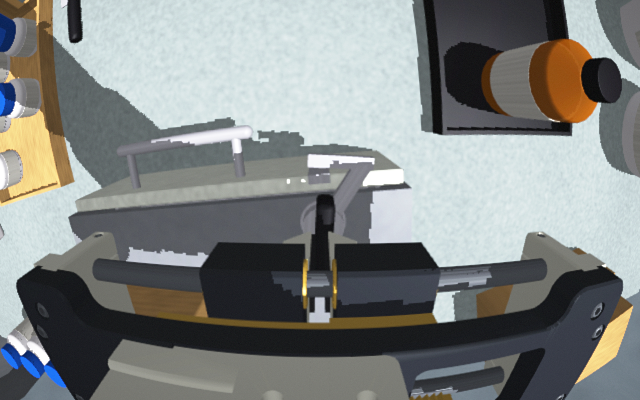

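```bash
cat >> h.py <<'E'
def wpts(im):
    z=im["z_map"]; v,u=np.mgrid[:z.shape[0],:z.shape[1]]
    a=(u-im["cx"])/im["fx"]; b=(v-im["cy"])/im["fy"]; th=np.hypot(a,b)+1e-9
    k=np.tan(th)/th; c=np.stack([a*k*z,b*k*z,z],-1)
    Rm=cv2.Rodrigues(np.array(im["rvec"],float))[0]
    p=(c-np.array(im["tvec"]).ravel())@Rm; p[z<=0]=np.nan; return p
E
python3 - <<'E'
from h import *
im=grab("wrist"); p=wpts(im); c=im["color"]
for v in range(190,330,8): print(v,[(p[v,u].round(3).tolist(),c[v,u].tolist()) for u in (320,326)])
print(arm.observe()["width"])
P=np.load("top1.npz"); q=P["p"]; col=P["c"]
m=(q[...,2]>.13)&(q[...,0]>.63)&(q[...,0]<.72)&(q[...,1]>.06)&(q[...,1]<.16)&(q[...,2]<.18); print(m.sum(),q[m].min(0),q[m].max(0))
E
```

```text
190 [([0.683, 0.108, 0.018], [136, 137, 139]), ([0.684, 0.114, 0.017], [126, 128, 132])]
198 [([0.652, 0.111, 0.154], [16, 17, 20]), ([0.653, 0.114, 0.154], [15, 14, 16])]
206 [([0.653, 0.11, 0.167], [25, 27, 29]), ([0.654, 0.114, 0.166], [30, 29, 34])]
214 [([0.658, 0.11, 0.167], [32, 30, 35]), ([0.658, 0.113, 0.168], [51, 53, 57])]
222 [([0.662, 0.11, 0.168], [36, 36, 38]), ([0.663, 0.113, 0.168], [55, 55, 60])]
230 [([0.668, 0.109, 0.167], [18, 19, 21]), ([0.668, 0.112, 0.167], [26, 26, 26])]
238 [([0.672, 0.108, 0.167], [20, 22, 24]), ([0.665, 0.112, 0.185], [130, 131, 124])]
246 [([0.678, 0.108, 0.167], [25, 25, 26]), ([0.666, 0.112, 0.194], [131, 131, 124])]
254 [([0.683, 0.107, 0.167], [23, 23, 25]), ([0.665, 0.112, 0.204], [132, 132, 126])]
262 [([0.688, 0.107, 0.168], [24, 24, 26]), ([0.642, 0.113, 0.255], [105, 83, 36])]
270 [([0.694, 0.106, 0.167], [32, 33, 37]), ([0.644, 0.113, 0.256], [101, 83, 41])]
278 [([0.646, 0.111, 0.257], [60, 63, 67]), ([0.647, 0.113, 0.256], [90, 77, 52])]
286 [([0.648, 0.111, 0.259], [115, 123, 131]), ([0.648, 0.113, 0.258], [99, 85, 54])]
294 [([0.651, 0.111, 0.258], [58, 62, 68]), ([0.651, 0.112, 0.258], [95, 82, 52])]
302 [([0.747, 0.101, 0.127], [145, 149, 158]), ([0.653, 0.112, 0.26], [104, 83, 41])]
310 [([0.755, 0.1, 0.127], [142, 145, 155]), ([0.682, 0.11, 0.224], [92, 94, 89])]
318 [([0.764, 0.099, 0.126], [192, 198, 208]), ([0.654, 0.112, 0.265], [112, 91, 53])]
326 [([0.654, 0.11, 0.268], [109, 86, 39]), ([0.655, 0.112, 0.268], [111, 88, 39])]
0.004230647924306919
54 [0.63029522 0.11653783 0.13144381] [0.65279522 0.1444685  0.14095664]
```

Run:
```python
from h import *
print(arm.nose_length,[a for a in dir(arm) if a[0]!='_'])
im=grab("wrist"); p=wpts(im); c=im["color"]
m=(p[...,0]>.655)&(p[...,0]<.70)&(p[...,1]>.08)&(p[...,1]<.14)&(p[...,2]>.13)
v,u=np.nonzero(m); q=p[m]
for zb in np.arange(.13,.26,.006):
    w=(q[:,2]>=zb)&(q[:,2]<zb+.006)
    if w.sum(): print(zb.round(3),w.sum(),"y",q[w,1].min().round(3),q[w,1].max().round(3),"x",q[w,0].min().round(3),q[w,0].max().round(3),c[v[w],u[w]].mean(0).round())
print(arm.observe())
```

```text
0.011 ['PlanningError', 'get_image', 'nose_length', 'observe', 'sign_off']
0.13 134 y 0.094 0.126 x 0.655 0.682 [115. 115. 123.]
0.136 639 y 0.096 0.133 x 0.655 0.684 [122. 122. 130.]
0.142 125 y 0.096 0.123 x 0.656 0.683 [122. 123. 130.]
0.148 1 y 0.118 0.118 x 0.655 0.655 [44. 44. 48.]
0.154 1 y 0.106 0.106 x 0.666 0.666 [72. 74. 78.]
0.16 54 y 0.106 0.119 x 0.655 0.67 [52. 52. 56.]
0.166 404 y 0.106 0.118 x 0.655 0.671 [36. 36. 40.]
0.172 34 y 0.103 0.115 x 0.664 0.667 [78. 79. 77.]
0.178 174 y 0.098 0.12 x 0.663 0.667 [101. 102.  98.]
0.184 262 y 0.092 0.125 x 0.663 0.667 [108. 109. 104.]
0.19 151 y 0.093 0.125 x 0.662 0.667 [86. 87. 83.]
0.196 91 y 0.105 0.113 x 0.664 0.667 [60. 61. 59.]
0.202 103 y 0.105 0.112 x 0.664 0.667 [55. 55. 53.]
0.208 64 y 0.107 0.111 x 0.666 0.667 [24. 24. 24.]
0.214 27 y 0.107 0.111 x 0.666 0.68 [31. 30. 29.]
0.22 173 y 0.104 0.11 x 0.677 0.686 [59. 58. 58.]
0.232 24 y 0.105 0.11 x 0.674 0.679 [111. 111. 104.]
0.244 19 y 0.106 0.112 x 0.663 0.667 [57. 58. 56.]
0.25 7 y 0.106 0.112 x 0.655 0.665 [72. 61. 38.]
0.256 22 y 0.107 0.112 x 0.655 0.659 [39. 38. 34.]
{'clock': 10.45, 'joints': array([ 0.23510953,  0.71317716, -0.8225453 ,  1.42617277,  0.5330716 ,
        1.23298654,  0.82221767]), 'dq': array([-0.00032737, -0.00031831,  0.0013401 , -0.00136219, -0.00030734,
       -0.0005657 , -0.0011992 ]), 'joint_efforts': array([ 1.94317945e-03, -7.66754293e+01, -1.57824951e+01, -2.81817913e+01,
       -1.15733303e-02,  8.82305810e-02,  1.35754252e-05]), 'position': array([0.676007  , 0.10772978, 0.15097744]), 'ee_rot': array([-1.67856321e-01, -3.13704071e+00,  1.64421790e-05]), 'force': array([ 0.18088735, -0.03398843, -0.08378526]), 'ft_torque': array([ 0.09047513, -0.12299508, -0.00877285]), 'gripper_force': 0.0, 'width': 0.0028884285895790875}
```

The fingertips end near z = 0.171 while the TCP reads 0.151. So they're about 20 mm above the reported TCP, not 11 mm below it, and they closed on air above the wing. That also explains the bottle being held by its 40 mm cap. From here I'll use tip = TCP + 0.020, starting by opening and going lower.

Request:
{"method": "jog_arm", "body": {
  "moves": [
    [0,0,0,0],
    [0,0,0,0],
    [0,0,0,0],
    [0,0,0,0],
    [0,0,0.01,0],
    [0,0,0.02,0],
    [0,0,0.027,0],
    [0,0,0.027,0],
    [0,0,0.027,0]
  ],
  "hand": 0.04
}}

```text
clock: 11.58
position: [0.6761, 0.1079, 0.1242]
ee_rot: [0.168, 3.137, 0.0]
force: [-0.2, -0.0, -0.1]
width: 0.435
gripper_force: 0.0
```

Request:
{"method": "jog_arm", "body": {
  "moves": [
    [0,0,0,0],
    [0,0,0,0],
    [0,0,0,0],
    [0,0,0,0],
    [0,0,0,0]
  ],
  "hand": 0.0,
  "newtons": 25
}}

```text
clock: 12.2
position: [0.6761, 0.1101, 0.1242]
ee_rot: [0.165, 3.137, 0.005]
force: [1.4, 5.2, -1.6]
width: 0.119
gripper_force: 25.0
```

Run:
```python
from h import *
plan((.676,.109,.121,3.04)); s=arm.observe(); print(s["gripper_force"],s["ft_torque"])
im=grab("wrist"); p=wpts(im); c=im["color"]
m=(p[...,0]>.655)&(p[...,0]<.70)&(p[...,1]>.08)&(p[...,1]<.14)&(p[...,2]>.13)
v,u=np.nonzero(m); q=p[m]
for zb in np.arange(.13,.2,.005):
    w=(q[:,2]>=zb)&(q[:,2]<zb+.005)
    if w.sum(): print(zb.round(3),w.sum(),"y",q[w,1].min().round(3),q[w,1].max().round(3),"x",q[w,0].min().round(3),q[w,0].max().round(3))
```

```text
t 12.2 pos [0.6761 0.1101 0.1242] phi 3.036 j7 0.81 w 0.011 F [ 1.4  5.2 -1.6] tilt 0.003
(0.676, 0.109, 0.121, 3.04) -> [-0.0001, -0.0011, 0.0032] spin -0.004 dist 0.003
24.9997740983963 [ 1.2140274  -0.44844592 -0.09017777]
0.13 129 y 0.095 0.126 x 0.656 0.676
0.135 291 y 0.098 0.131 x 0.655 0.672
0.14 183 y 0.099 0.13 x 0.655 0.67
0.145 12 y 0.102 0.12 x 0.656 0.667
0.15 97 y 0.096 0.126 x 0.655 0.668
0.155 179 y 0.092 0.13 x 0.656 0.668
0.16 269 y 0.09 0.133 x 0.655 0.681
0.165 1091 y 0.099 0.123 x 0.655 0.699
0.17 128 y 0.1 0.122 x 0.663 0.668
0.175 159 y 0.1 0.122 x 0.663 0.674
0.18 111 y 0.1 0.122 x 0.663 0.668
0.185 98 y 0.102 0.12 x 0.663 0.668
0.19 154 y 0.101 0.12 x 0.663 0.687
0.195 92 y 0.101 0.118 x 0.675 0.687
0.2 31 y 0.101 0.118 x 0.671 0.687
```

Request:
{"method": "jog_arm", "body": {
  "moves": [
    [0,0,0,0.12],
    [0,0,0,0.24],
    [0,0,0,0.36],
    [0,0,0,0.48],
    [0,0,0,0.6],
    [0,0,0,0.72],
    [0,0,0,0.84],
    [0,0,0,0.96],
    [0,0,0,1.08],
    [0,0,0,1.2],
    [0,0,0,1.32],
    [0,0,0,1.42],
    [0,0,0,1.42],
    [0,0,0,1.42]
  ]
}}

```text
clock: 14.0
position: [0.6764, 0.1104, 0.1242]
ee_rot: [-2.169, -2.271, -0.005]
force: [3.2, 5.8, -3.0]
width: 0.122
gripper_force: 25.0
```

Request:
{"method": "jog_arm", "body": {
  "moves": [
    [0,0,0,0],
    [0,0,0,0],
    [0,0,0,0],
    [0,0,-0.03,0],
    [0,0,-0.08,0],
    [0,0,-0.08,0],
    [0,0,-0.08,0]
  ],
  "hand": 0.04
}}

```text
clock: 14.88
position: [0.6759, 0.1074, 0.2038]
ee_rot: [2.172, 2.269, -0.001]
force: [0.5, 0.2, -0.5]
width: 0.437
gripper_force: 0.0
```

Run:
```python
from h import *
im=grab("wrist"); save(im,"w3.png")
th=-.021; ex=np.array([np.cos(th),np.sin(th)]); ey=np.array([-np.sin(th),np.cos(th)])
f=np.array([.6445,.0225])
hk=f-.017*ex-.040*ey; print("hook",hk)
plan((hk[0],hk[1],.2,1.6),(hk[0],hk[1],.2,3.12),(hk[0],hk[1],.06,3.12))
```

```text
hook [ 0.62666381 -0.01713421]
t 14.9 pos [0.6755 0.1072 0.203 ] phi 1.614 j7 -0.41 w 0.040 F [ 0.4 -0.4  0.5] tilt 0.002
(np.float64(0.6266638101008833), np.float64(-0.017134206563051663), 0.2, 1.6) -> [-0.1221, -0.0542, 0.0032] spin 0.014 dist 0.134
(np.float64(0.6266638101008833), np.float64(-0.017134206563051663), 0.2, 3.12) -> [-0.1221, -0.0542, 0.0032] spin -1.506 dist 0.134
(np.float64(0.6266638101008833), np.float64(-0.017134206563051663), 0.06, 3.12) -> [-0.122, -0.054, 0.1432] spin -1.506 dist 0.196
```

View pics/w3.png

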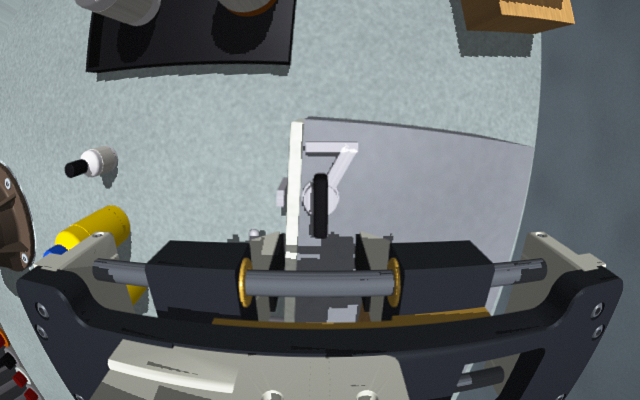

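Run:
```python
from h import *
d=np.load("top0.npz"); p=d["p"]; c=d["c"].astype(int)
m=(p[...,2]>.08)&(p[...,2]<.112)&(p[...,0]>.57)&(p[...,0]<.66)&(p[...,1]>-.09)&(p[...,1]<.07)
q=p[m]
for y in np.arange(-.07,.065,.01):
    w=q[(q[:,1]>=y)&(q[:,1]<y+.01)]; b=w[w[:,0]<w[:,0].min()+.014] if len(w) else w
    if len(b): print(y.round(2),len(b),b[:,0].min().round(4),b[:,0].max().round(4),b[:,2].max().round(4))
# ray casting of bright bar pixels onto z=.098 (top of bar)
from h import ray_plane
im=grab("top")
for u in range(300,344,6):
    col=d["c"][150:175,u].mean(-1); print(u,col.astype(int).tolist(),ray_plane(im,u,160,.096)[:2].round(4),ray_plane(im,u,167,.096)[:2].round(4))
```

```text
-0.07 11 0.6023 0.6111 0.0982
-0.06 15 0.6021 0.6137 0.1
-0.05 12 0.602 0.6107 0.102
-0.04 12 0.6042 0.6111 0.1007
-0.03 9 0.6045 0.6109 0.0999
-0.02 12 0.6047 0.6108 0.1007
-0.01 11 0.6046 0.6145 0.1016
0.0 16 0.6047 0.6142 0.1025
0.01 12 0.6048 0.614 0.1006
0.02 15 0.6047 0.6139 0.0997
0.03 13 0.6046 0.6138 0.1029
0.04 14 0.6047 0.6173 0.0995
0.05 16 0.605 0.6163 0.0993
0.06 7 0.6451 0.6465 0.1105
300 [189, 191, 163, 87, 71, 71, 70, 70, 68, 65, 66, 67, 67, 67, 138, 158, 140, 94, 126, 128, 128, 129, 129, 125, 125] [0.6256 0.0532] [0.605  0.0533]
306 [189, 189, 178, 91, 71, 71, 70, 70, 69, 65, 66, 66, 125, 129, 123, 152, 146, 111, 124, 127, 126, 127, 129, 127, 129] [0.6255 0.0357] [0.605  0.0358]
312 [190, 191, 195, 94, 70, 70, 70, 70, 68, 64, 65, 65, 120, 123, 115, 142, 147, 118, 124, 127, 128, 90, 66, 80, 82] [0.6255 0.0183] [0.605  0.0184]
318 [180, 186, 182, 92, 69, 71, 71, 70, 69, 66, 66, 65, 65, 121, 116, 138, 153, 122, 107, 123, 125, 75, 64, 65, 111] [0.6255 0.0008] [0.6049 0.0009]
324 [179, 185, 190, 94, 70, 70, 71, 70, 71, 65, 65, 64, 64, 118, 104, 137, 160, 128, 109, 125, 126, 75, 65, 65, 80] [ 0.6255 -0.0168] [ 0.6049 -0.0166]
330 [177, 186, 193, 107, 73, 72, 71, 70, 70, 67, 65, 65, 111, 124, 116, 136, 160, 130, 97, 120, 123, 123, 74, 65, 64] [ 0.6254 -0.0343] [ 0.6048 -0.0341]
336 [180, 185, 195, 123, 76, 105, 109, 112, 107, 107, 107, 107, 108, 128, 112, 134, 160, 133, 101, 121, 126, 125, 74, 64, 64] [ 0.6254 -0.0518] [ 0.6048 -0.0516]
342 [183, 188, 192, 139, 81, 72, 71, 71, 71, 67, 65, 65, 65, 120, 124, 124, 105, 110, 121, 123, 123, 72, 62, 63, 64] [ 0.6253 -0.0694] [ 0.6048 -0.0692]
```

Knob check: the wing at (320,205) now lies along the cabinet's y axis and the hook at (335,150) points to +y, so the drawer is free. The bar centre measures about (0.609, -0.008), 35 mm out from the front plane, as it should be.

Run:
```python
from h import *
plan((.6075,-.010,.2,1.55),(.6075,-.010,.057,1.55))
```

```text
t 15.0 pos [0.6753 0.1072 0.2027] phi 1.615 j7 -0.41 w 0.040 F [0.2 0.1 0.3] tilt 0.002
(0.6075, -0.01, 0.2, 1.55) -> [-0.1141, -0.0729, 0.0029] spin 0.065 dist 0.135
(0.6075, -0.01, 0.057, 1.55) -> [-0.114, -0.0726, 0.1459] spin 0.065 dist 0.199
```

Request:
{"method": "jog_arm", "body": {
  "moves": [
    [-0.03,-0.019,0,0.065],
    [-0.07,-0.045,0,0.065],
    [-0.114,-0.073,0,0.065],
    [-0.114,-0.073,0,0.065],
    [-0.114,-0.073,0.03,0.065],
    [-0.114,-0.073,0.06,0.065],
    [-0.114,-0.073,0.08,0.065],
    [-0.114,-0.073,0.08,0.065],
    [-0.114,-0.073,0.08,0.065]
  ],
  "hand": 0.026
}}

```text
clock: 16.1
position: [0.6085, -0.0087, 0.1245]
ee_rot: [-2.244, -2.199, -0.001]
force: [-0.4, 0.6, 1.2]
width: 0.286
gripper_force: 0.0
```

Run:
```python
from h import *
plan((.6075,-.010,.057,1.55))
```

```text
t 16.1 pos [ 0.6085 -0.0087  0.1245] phi 1.550 j7 -0.34 w 0.026 F [-0.4  0.6  1.2] tilt 0.001
(0.6075, -0.01, 0.057, 1.55) -> [-0.0013, -0.001, 0.0675] spin 0.0 dist 0.067
```

Request:
{"method": "jog_arm", "body": {
  "moves": [
    [-0.001,-0.001,0.015,0],
    [-0.001,-0.001,0.03,0],
    [-0.001,-0.001,0.045,0],
    [-0.001,-0.001,0.058,0],
    [-0.001,-0.001,0.067,0],
    [-0.001,-0.001,0.067,0],
    [-0.001,-0.001,0.067,0]
  ]
}}

```text
clock: 16.98
position: [0.6075, -0.0102, 0.0574]
ee_rot: [2.244, 2.198, 0.001]
force: [0.1, -0.6, 1.1]
width: 0.281
gripper_force: 0.0
```

Request:
{"method": "jog_arm", "body": {
  "moves": [
    [0,0,0,0],
    [0,0,0,0],
    [0,0,0,0],
    [0,0,0,0]
  ],
  "hand": 0.0,
  "newtons": 20
}}

```text
clock: 17.48
position: [0.6075, -0.0103, 0.0574]
ee_rot: [2.244, 2.197, 0.001]
force: [0.1, -0.1, 3.9]
width: 0.11
gripper_force: 20.0
```

Run:
```python
from h import *
th=-.021; d=.163
plan((.6075,-.010,.057,1.55)); s=arm.observe(); print(s["gripper_force"])
x,y,z=s["position"]; plan((x-d*np.cos(th),y-d*np.sin(th),z,1.55))
```

```text
t 17.5 pos [ 0.6075 -0.0103  0.0574] phi 1.550 j7 -0.38 w 0.010 F [ 0.1 -0.1  3.9] tilt 0.001
(0.6075, -0.01, 0.057, 1.55) -> [0.0003, 0.0, 0.0004] spin -0.0 dist 0.001
20.000263452529907
t 17.5 pos [ 0.6075 -0.0103  0.0574] phi 1.550 j7 -0.38 w 0.010 F [ 0.1 -0.1  3.9] tilt 0.001
(np.float64(0.4445175143446821), np.float64(-0.0068921760369798695), np.float64(0.05744415593328841), 1.55) -> [-0.0, -0.163, -0.0001] spin -0.0 dist 0.163
```

Request:
{"method": "jog_arm", "body": {
  "moves": [
    [0,-0.01,0,0],
    [0,-0.03,0,0],
    [0,-0.05,0,0],
    [0,-0.07,0,0],
    [0,-0.09,0,0],
    [0,-0.11,0,0],
    [0,-0.13,0,0],
    [0,-0.148,0,0],
    [0,-0.16,0,0],
    [0,-0.165,0,0],
    [0,-0.165,0,0],
    [0,-0.165,0,0]
  ]
}}

```text
clock: 18.98
position: [0.4419, -0.0066, 0.0573]
ee_rot: [-2.244, -2.198, 0.0]
force: [-1.1, 2.1, 9.7]
width: 0.11
gripper_force: 20.0
```

Request:
{"method": "jog_arm", "body": {
  "moves": [
    [0,0,0,0],
    [0,0,0,0],
    [0,0,-0.03,0],
    [0,0,-0.08,0],
    [0,0,-0.14,0],
    [0,0,-0.18,0],
    [0,0,-0.18,0],
    [0,0,-0.18,0]
  ],
  "hand": 0.026
}}

```text
clock: 19.98
position: [0.4414, -0.0072, 0.2361]
ee_rot: [-2.245, -2.197, 0.002]
force: [0.5, -0.5, -1.0]
width: 0.28
gripper_force: 0.0
```

```bash
cat >> h.py <<'E'
def jars(p,c):
    hsv=cv2.cvtColor(c,cv2.COLOR_RGB2HSV); blue=cv2.inRange(hsv,(105,120,50),(125,255,255))
    n,l,st,ce=cv2.connectedComponentsWithStats(blue)
    for i in range(1,n):
        q=p[l==i]; q=q[np.isfinite(q[:,2])]
        if len(q)<60 or q[:,0].mean()>.8: continue
        zt=np.percentile(q[:,2],80); t=q[abs(q[:,2]-zt)<.006]
        print(ce[i].round(),len(q),"ztop %.3f"%zt,((t.min(0)+t.max(0))/2)[:2].round(4),t[:,:2].mean(0).round(4),np.ptp(t,axis=0)[:2].round(3))
E
python3 - <<'E'
from h import *
plan()
t=grab("top"); save(t,"t2.png"); p=pts(t); jars(p,t["color"])
m=(p[...,2]>.105)&(p[...,2]<.122)&(p[...,0]>.45)&(p[...,0]<.53)&(p[...,1]>-.12)&(p[...,1]<.17)
q=p[m]; r=cv2.minAreaRect((q[:,:2]*1000).astype(np.float32)); print("drawer front top",m.sum(),r,np.polyfit(q[:,1],q[:,0],1))
E
```

```text
t 20.0 pos [ 0.4414 -0.0072  0.2361] phi 1.549 j7 -0.23 w 0.026 F [ 0.5 -0.5 -1. ] tilt 0.001
[444. 173.] 185 ztop 0.077 [ 0.5888 -0.3786] [ 0.5883 -0.3779] [0.043 0.045]
[418. 204.] 179 ztop 0.077 [ 0.4963 -0.2963] [ 0.4965 -0.2956] [0.042 0.043]
[447. 230.] 185 ztop 0.077 [ 0.4202 -0.382 ] [ 0.4205 -0.3814] [0.039 0.043]
[196. 231.] 174 ztop 0.156 [0.422  0.3356] [0.4229 0.335 ] [0.035 0.038]
[417. 235.] 184 ztop 0.077 [ 0.4048 -0.2904] [ 0.4058 -0.2904] [0.041 0.043]
[619. 306.] 186 ztop -0.351 [ 0.0852 -1.2425] [ 0.0856 -1.2426] [0.069 0.018]
[622. 351.] 192 ztop -0.351 [-0.0965 -1.2429] [-0.0968 -1.2424] [0.068 0.016]
drawer front top 154 ((482.64581298828125, 99.85131072998047), (138.9757843017578, 17.314645767211914), 89.77352142333984) [0.02666387 0.48284508]
```

View pics/t2.png

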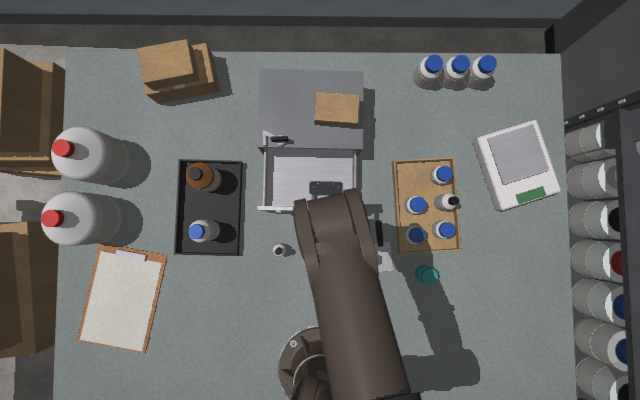

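The drawer is open by about 165 mm with its front at row 208. The tall bottle stands in the spill tray at (196,231). All four jars are where they were.

```bash
cat >> h.py <<'E'
FL=np.array([.555,.0245]); TH=-.021
def slot(x,y):
    c,s=np.cos(TH),np.sin(TH); return FL+np.array([c*x-s*y,s*x+c*y])
E
python3 - <<'E'
from h import *
plan((.405,-.2905,.15,2.356),(.405,-.2905,.027,2.356))
E
```

```text
t 20.0 pos [ 0.4411 -0.0071  0.2357] phi 1.550 j7 -0.23 w 0.026 F [ 0.6  0.  -0.1] tilt 0.002
(0.405, -0.2905, 0.15, 2.356) -> [-0.284, -0.0299, 0.0859] spin -0.806 dist 0.298
(0.405, -0.2905, 0.027, 2.356) -> [-0.284, -0.0296, 0.2089] spin -0.806 dist 0.354
```

Request:
{"method": "jog_arm", "body": {
  "moves": [
    [-0.284,-0.03,0.06,-0.806],
    [-0.284,-0.03,0.06,-0.806],
    [-0.284,-0.03,0.06,-0.806],
    [-0.284,-0.03,0.06,-0.806],
    [-0.284,-0.03,0.06,-0.806],
    [-0.284,-0.03,0.06,-0.806],
    [-0.284,-0.03,0.06,-0.806],
    [-0.284,-0.03,0.1,-0.806],
    [-0.284,-0.03,0.15,-0.806],
    [-0.284,-0.03,0.18,-0.806],
    [-0.284,-0.03,0.2,-0.806],
    [-0.284,-0.03,0.2085,-0.806],
    [-0.284,-0.03,0.2085,-0.806]
  ],
  "hand": 0.076
}}

```text
clock: 21.65
position: [0.4065, -0.289, 0.0286]
ee_rot: [-1.201, -2.903, -0.001]
force: [0.3, 0.3, 0.1]
width: 0.829
gripper_force: 0.0
```

Request:
{"method": "jog_arm", "body": {
  "moves": [
    [0,0,0,0],
    [0,0,0,0],
    [0,0,0,0],
    [0,0,0,0],
    [0,0,0,0]
  ],
  "hand": 0.03,
  "newtons": 25
}}

```text
clock: 22.28
position: [0.4062, -0.2905, 0.0288]
ee_rot: [1.203, 2.902, -0.001]
force: [-2.0, 0.2, 6.2]
width: 0.493
gripper_force: 24.7
```

Run:
```python
from h import *
a=slot(.036,-.062); print(a,arm.observe()["gripper_force"])
z=arm.observe()["position"][2]
plan((.405,-.2905,.17,2.356),(*a,.17,3.12),(*a,z+.0145,3.12))
```

```text
[ 0.58969016 -0.03824227] 24.69378200257779
t 22.3 pos [ 0.4062 -0.2905  0.0288] phi 2.355 j7 0.99 w 0.045 F [-2.   0.2  6.2] tilt 0.001
(0.405, -0.2905, 0.17, 2.356) -> [0.0007, -0.0009, -0.1412] spin -0.001 dist 0.141
(np.float64(0.5896901579866072), np.float64(-0.03824227393762707), 0.17, 3.12) -> [0.0487, 0.3081, -0.1413] spin -0.765 dist 0.342
(np.float64(0.5896901579866072), np.float64(-0.03824227393762707), np.float64(0.04334883158093695), 3.12) -> [0.0488, 0.3081, -0.0146] spin -0.765 dist 0.312
```

Request:
{"method": "jog_arm", "body": {
  "moves": [
    [0,0,-0.03,0],
    [0,0,-0.08,0],
    [0,0,-0.141,0],
    [0.008,0.05,-0.141,-0.15],
    [0.016,0.1,-0.141,-0.3],
    [0.024,0.15,-0.141,-0.45],
    [0.032,0.2,-0.141,-0.6],
    [0.04,0.25,-0.141,-0.765],
    [0.046,0.29,-0.141,-0.765],
    [0.049,0.308,-0.141,-0.765],
    [0.049,0.308,-0.141,-0.765],
    [0.049,0.308,-0.141,-0.765]
  ]
}}

```text
clock: 23.78
position: [0.5886, -0.0395, 0.1691]
ee_rot: [-0.035, -3.14, 0.002]
force: [0.1, -0.1, -2.4]
width: 0.494
gripper_force: 25.1
```

Run:
```python
from h import *
a=slot(.036,-.062)
plan((*a,.0435,3.12))
t=grab("top"); p=pts(t); jars(p,t["color"]); save({"color":t["color"][60:260,220:480].repeat(3,0).repeat(3,1)},"t3.png")
```

```text
t 23.8 pos [ 0.5886 -0.0395  0.1691] phi 3.119 j7 1.21 w 0.045 F [ 0.1 -0.1 -2.4] tilt 0.002
(np.float64(0.5896901579866072), np.float64(-0.03824227393762707), 0.0435, 3.12) -> [-0.0012, 0.0015, 0.1256] spin -0.001 dist 0.126
[444. 173.] 184 ztop 0.077 [ 0.5889 -0.3784] [ 0.5886 -0.378 ] [0.043 0.044]
[419. 204.] 145 ztop 0.077 [ 0.4964 -0.2972] [ 0.4979 -0.2986] [0.042 0.039]
[447. 230.] 188 ztop 0.077 [ 0.4202 -0.3809] [ 0.4203 -0.3812] [0.039 0.044]
[196. 231.] 174 ztop 0.156 [0.4219 0.3358] [0.4227 0.335 ] [0.035 0.038]
[348. 249.] 153 ztop 0.152 [ 0.3722 -0.0802] [ 0.3723 -0.0801] [0.036 0.036]
[314. 253.] 150 ztop 0.152 [0.3597 0.0156] [0.3597 0.0149] [0.036 0.036]
[619. 307.] 190 ztop -0.350 [ 0.0835 -1.2404] [ 0.0833 -1.2422] [0.073 0.021]
[622. 351.] 195 ztop -0.350 [-0.0978 -1.244 ] [-0.0955 -1.2433] [0.075 0.017]
```

View pics/t3.png

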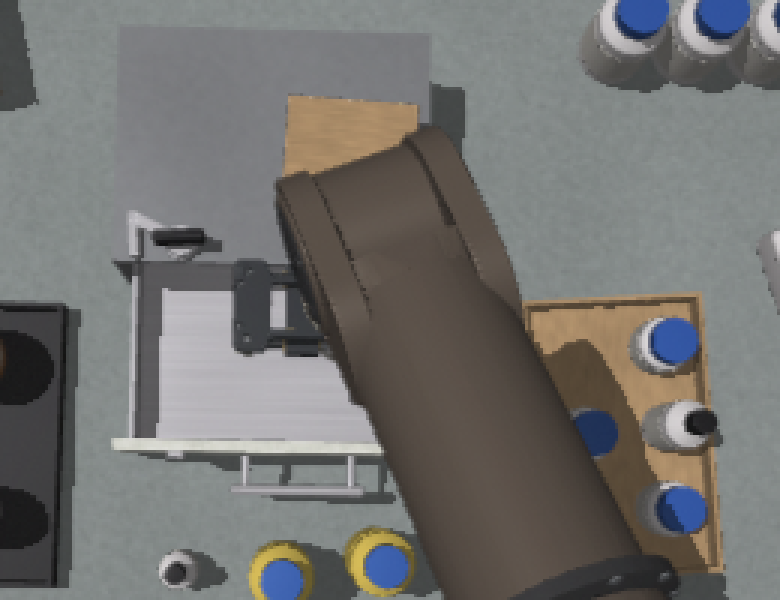

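The first jar hangs over the back right of the drawer and the gripper is clear of the cabinet front. The wrist link overhangs the carton at (430,140), so I'll check its height before lowering.

Run:
```python
from h import *
t=grab("top"); p=pts(t)
for (u,v) in [(430,135),(430,180),(300,200),(480,240),(360,250),(400,160),(330,190),(420,330),(450,400)]:
    print((u,v),p[60+v//3,220+u//3].round(3))
w=grab("wrist"); save(w,"w4.png")
```

```text
(430, 135) [ 0.637 -0.063  0.596]
(430, 180) [ 0.61  -0.061  0.605]
(300, 200) [0.6   0.008 0.606]
(480, 240) [ 0.573 -0.084  0.628]
(360, 250) [ 0.572 -0.024  0.608]
(400, 160) [ 0.623 -0.046  0.598]
(330, 190) [ 0.607 -0.009  0.6  ]
(420, 330) [ 0.524 -0.05   0.646]
(450, 400) [ 0.489 -0.061  0.665]
```

View pics/w4.png

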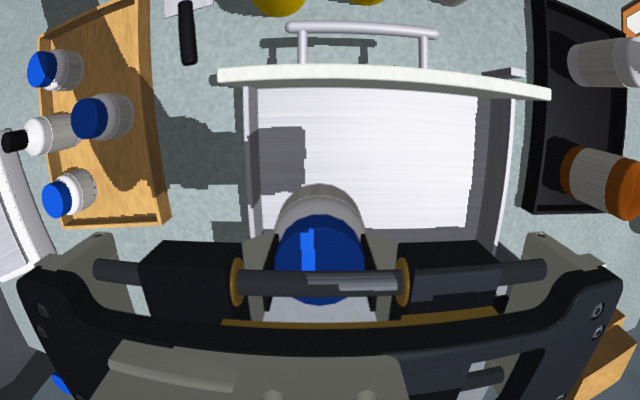

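The wrist view shows the jar held by its cap at (320,260) over the empty drawer. The arm's top surface is at z of about 0.6, so it clears the carton easily. I'll lower the jar and release it.

Request:
{"method": "jog_arm", "body": {
  "moves": [
    [-0.001,0.001,0.05,0],
    [-0.001,0.001,0.09,0],
    [-0.001,0.001,0.11,0],
    [-0.001,0.001,0.12,0],
    [-0.001,0.001,0.1245,0],
    [-0.001,0.001,0.1255,0],
    [-0.001,0.001,0.1255,0]
  ]
}}

```text
clock: 24.8
position: [0.591, -0.0368, 0.0448]
ee_rot: [0.033, 3.14, -0.0]
force: [0.1, -0.2, -1.9]
width: 0.5
gripper_force: 25.1
```

Request:
{"method": "jog_arm", "body": {
  "moves": [
    [0,0,0,0],
    [0,0,0,0],
    [0,0,0,0],
    [0,0,-0.02,0],
    [0,0,-0.06,0],
    [0,0,-0.12,0],
    [0,0,-0.13,0],
    [0,0,-0.13,0]
  ],
  "hand": 0.072
}}

```text
clock: 25.8
position: [0.5909, -0.0369, 0.1754]
ee_rot: [0.033, 3.139, -0.001]
force: [-0.2, -0.1, -0.5]
width: 0.785
gripper_force: 0.0
```

Run:
```python
from h import *
t=grab("top"); jars(pts(t),t["color"])
plan((.4202,-.3815,.17,2.8),(.4202,-.3815,.027,2.8))
```

```text
[444. 173.] 185 ztop 0.077 [ 0.5887 -0.3785] [ 0.5885 -0.3783] [0.043 0.045]
[419. 204.] 151 ztop 0.077 [ 0.4964 -0.2976] [ 0.4975 -0.2984] [0.042 0.04 ]
[447. 230.] 188 ztop 0.077 [ 0.4202 -0.3807] [ 0.4203 -0.381 ] [0.039 0.045]
[196. 231.] 173 ztop 0.156 [0.4219 0.336 ] [0.4228 0.3349] [0.035 0.038]
[348. 249.] 152 ztop 0.152 [ 0.3724 -0.0805] [ 0.3723 -0.0803] [0.036 0.036]
[314. 253.] 148 ztop 0.152 [0.3597 0.0156] [0.3599 0.0151] [0.035 0.036]
[619. 306.] 190 ztop -0.351 [ 0.0828 -1.2406] [ 0.0835 -1.2427] [0.061 0.018]
[622. 351.] 192 ztop -0.351 [-0.0945 -1.2439] [-0.0973 -1.2428] [0.075 0.02 ]
t 25.9 pos [ 0.59   -0.0371  0.174 ] phi 3.121 j7 1.21 w 0.072 F [ 0.  -0.1 -0.3] tilt 0.000
(0.4202, -0.3815, 0.17, 2.8) -> [0.1626, -0.3479, 0.0041] spin 0.321 dist 0.384
(0.4202, -0.3815, 0.027, 2.8) -> [0.1625, -0.3479, 0.1471] spin 0.321 dist 0.411
```

Request:
{"method": "jog_arm", "body": {
  "moves": [
    [0.1625,-0.348,0.004,0.32],
    [0.1625,-0.348,0.004,0.32],
    [0.1625,-0.348,0.004,0.32],
    [0.1625,-0.348,0.004,0.32],
    [0.1625,-0.348,0.004,0.32],
    [0.1625,-0.348,0.004,0.32],
    [0.1625,-0.348,0.004,0.32],
    [0.1625,-0.348,0.004,0.32],
    [0.1625,-0.348,0.05,0.32],
    [0.1625,-0.348,0.1,0.32],
    [0.1625,-0.348,0.13,0.32],
    [0.1625,-0.348,0.146,0.32],
    [0.1625,-0.348,0.146,0.32],
    [0.1625,-0.348,0.146,0.32]
  ],
  "hand": 0.076
}}

```text
clock: 27.6
position: [0.4218, -0.3813, 0.0292]
ee_rot: [0.531, 3.095, -0.001]
force: [1.0, 0.1, 0.1]
width: 0.829
gripper_force: 0.0
```

Request:
{"method": "jog_arm", "body": {
  "moves": [
    [0,0,0,0],
    [0,0,0,0],
    [0,0,0,0],
    [0,0,0,0],
    [0,0,0,0]
  ],
  "hand": 0.03
}}

```text
clock: 28.22
position: [0.4207, -0.3817, 0.0284]
ee_rot: [0.533, 3.096, -0.001]
force: [-1.6, -0.3, 4.7]
width: 0.497
gripper_force: 27.0
```

Run:
```python
from h import *
a=slot(.036,.062); s=arm.observe(); print(a,s["gripper_force"])
z=s["position"][2]
plan((.4202,-.3815,.17,2.8),(*a,.17,3.12),(*a,z+.0135,3.12))
```

```text
[0.59229397 0.08573039] 27.036369539564475
t 28.2 pos [ 0.4207 -0.3817  0.0284] phi 2.800 j7 1.52 w 0.046 F [-1.6 -0.3  4.7] tilt 0.001
(0.4202, -0.3815, 0.17, 2.8) -> [0.0005, -0.0, -0.1416] spin 0.0 dist 0.142
(np.float64(0.5922939665968273), np.float64(0.08573038506717665), 0.17, 3.12) -> [-0.0054, 0.4979, -0.1419] spin -0.32 dist 0.518
(np.float64(0.5922939665968273), np.float64(0.08573038506717665), np.float64(0.04186483673265592), 3.12) -> [-0.0053, 0.4979, -0.0138] spin -0.32 dist 0.498
```

Request:
{"method": "jog_arm", "body": {
  "moves": [
    [0,0,-0.03,0],
    [0,0,-0.08,0],
    [0,0,-0.141,0],
    [0,0.04,-0.141,-0.05],
    [-0.001,0.09,-0.141,-0.1],
    [-0.002,0.14,-0.141,-0.15],
    [-0.002,0.19,-0.141,-0.2],
    [-0.003,0.24,-0.141,-0.25],
    [-0.003,0.29,-0.141,-0.3],
    [-0.004,0.34,-0.141,-0.32],
    [-0.004,0.39,-0.141,-0.32],
    [-0.005,0.44,-0.141,-0.32],
    [-0.005,0.48,-0.141,-0.32],
    [-0.005,0.498,-0.141,-0.32],
    [-0.005,0.498,-0.141,-0.32],
    [-0.005,0.498,-0.141,-0.32]
  ]
}}

```text
clock: 30.22
position: [0.5915, 0.0843, 0.1685]
ee_rot: [-0.035, -3.14, 0.002]
force: [0.2, 0.1, -2.7]
width: 0.494
gripper_force: 27.3
```

Run:
```python
from h import *
a=slot(.036,.062)
plan((*a,.042,3.12))
w=grab("wrist"); jars(wpts(w),w["color"])
```

```text
t 30.2 pos [0.5915 0.0843 0.1685] phi 3.119 j7 0.99 w 0.045 F [ 0.2  0.1 -2.7] tilt 0.002
(np.float64(0.5922939665968273), np.float64(0.08573038506717665), 0.042, 3.12) -> [-0.0009, 0.0016, 0.1265] spin -0.001 dist 0.127
[595.  30.] 1363 ztop 0.157 [0.4236 0.3355] [0.4246 0.3327] [0.039 0.04 ]
[ 28. 130.] 777 ztop 0.077 [ 0.4965 -0.2949] [ 0.4967 -0.2913] [0.045 0.048]
[163. 167.] 1777 ztop 0.090 [ 0.5592 -0.0668] [ 0.5589 -0.0649] [0.045 0.046]
[ 10. 199.] 552 ztop 0.077 [ 0.5886 -0.3773] [ 0.5883 -0.3729] [0.044 0.045]
[319. 246.] 4099 ztop 0.217 [0.5799 0.0844] [0.5805 0.0846] [0.024 0.045]
[320. 300.] 348 ztop 0.217 [0.6105 0.084 ] [0.6101 0.0841] [0.006 0.028]
```

The disturbance has happened. The jar already in the drawer slid to (0.559, -0.067) but still stands, with its top at 0.090. I'll place this one and choose the remaining slots around it.

Request:
{"method": "jog_arm", "body": {
  "moves": [
    [-0.001,0.0015,0.05,0],
    [-0.001,0.0015,0.09,0],
    [-0.001,0.0015,0.11,0],
    [-0.001,0.0015,0.12,0],
    [-0.001,0.0015,0.1245,0],
    [-0.001,0.0015,0.1265,0],
    [-0.001,0.0015,0.1265,0]
  ]
}}

```text
clock: 31.15
position: [0.5934, 0.0879, 0.0433]
ee_rot: [0.033, 3.14, 0.0]
force: [0.3, 0.1, -2.7]
width: 0.496
gripper_force: 27.3
```

Request:
{"method": "jog_arm", "body": {
  "moves": [
    [0,0,0,0],
    [0,0,0,0],
    [0,0,0,0],
    [0,0,-0.02,0],
    [0,0,-0.06,0],
    [0,0,-0.12,0],
    [0,0,-0.13,0],
    [0,0,-0.13,0]
  ],
  "hand": 0.072
}}

```text
clock: 32.15
position: [0.5935, 0.0879, 0.1741]
ee_rot: [0.033, 3.139, 0.0]
force: [0.3, -0.6, -0.6]
width: 0.782
gripper_force: 0.0
```

Run:
```python
from h import *
t=grab("top"); jars(pts(t),t["color"])
w=grab("wrist"); jars(wpts(w),w["color"])
plan((.4965,-.2965,.17,1.57),(.4965,-.2965,.027,1.57))
```

```text
[444. 173.] 183 ztop 0.078 [ 0.5888 -0.3798] [ 0.5885 -0.378 ] [0.042 0.044]
[344. 181.] 101 ztop 0.090 [ 0.5602 -0.071 ] [ 0.5642 -0.0738] [0.039 0.033]
[418. 204.] 179 ztop 0.077 [ 0.4964 -0.296 ] [ 0.4964 -0.2957] [0.042 0.044]
[196. 231.] 172 ztop 0.156 [0.4219 0.3356] [0.4229 0.3348] [0.035 0.039]
[619. 306.] 189 ztop -0.350 [ 0.086  -1.2421] [ 0.0863 -1.2415] [0.067 0.018]
[622. 351.] 191 ztop -0.350 [-0.0976 -1.2425] [-0.0985 -1.2428] [0.075 0.019]
[590.  29.] 1362 ztop 0.157 [0.4236 0.3355] [0.4246 0.333 ] [0.04  0.041]
[ 28. 129.] 764 ztop 0.077 [ 0.4966 -0.2939] [ 0.4966 -0.2912] [0.044 0.047]
[161. 165.] 1740 ztop 0.090 [ 0.5594 -0.0669] [ 0.5589 -0.065 ] [0.045 0.046]
[320. 194.] 1989 ztop 0.090 [0.5921 0.0876] [0.5916 0.088 ] [0.045 0.044]
[ 10. 197.] 548 ztop 0.077 [ 0.5886 -0.3769] [ 0.5883 -0.373 ] [0.045 0.047]
t 32.2 pos [0.5923 0.0873 0.1718] phi 3.121 j7 0.99 w 0.072 F [-0.8 -0.1  0.2] tilt 0.001
(0.4965, -0.2965, 0.17, 1.57) -> [0.0877, -0.3858, 0.0021] spin 1.551 dist 0.396
(0.4965, -0.2965, 0.027, 1.57) -> [0.0875, -0.3857, 0.1451] spin 1.551 dist 0.421
```

Request:
{"method": "jog_arm", "body": {
  "moves": [
    [0.0875,-0.386,0.002,1.0],
    [0.0875,-0.386,0.002,1.0],
    [0.0875,-0.386,0.002,1.0],
    [0.0875,-0.386,0.002,1.0],
    [0.0875,-0.386,0.002,1.0],
    [0.0875,-0.386,0.002,1.0],
    [0.0875,-0.386,0.002,1.0],
    [0.0875,-0.386,0.002,1.0],
    [0.0875,-0.386,0.002,1.0],
    [0.0875,-0.386,0.05,1.0],
    [0.0875,-0.386,0.1,1.0],
    [0.0875,-0.386,0.13,1.0],
    [0.0875,-0.386,0.144,1.0],
    [0.0875,-0.386,0.144,1.0],
    [0.0875,-0.386,0.144,1.0]
  ],
  "hand": 0.076
}}

```text
clock: 34.12
position: [0.4986, -0.2962, 0.0299]
ee_rot: [1.533, 2.74, 0.0]
force: [0.5, 0.4, -0.2]
width: 0.829
gripper_force: 0.0
```

Request:
{"method": "jog_arm", "body": {
  "moves": [
    [0,0,0,0],
    [0,0,0,0],
    [0,0,0,0],
    [0,0,0,0],
    [0,0,0,0]
  ],
  "hand": 0.03
}}

```text
clock: 34.75
position: [0.4974, -0.2964, 0.0288]
ee_rot: [1.535, 2.741, -0.0]
force: [-1.1, 0.4, 3.0]
width: 0.491
gripper_force: 24.5
```

Run:
```python
from h import *
a=slot(-.036,-.02); s=arm.observe(); print(a,s["gripper_force"])
z=s["position"][2]
plan((*a,.17,3.12),(*a,z+.0125,3.12))
```

```text
[0.51858797 0.00526035] 24.49318639934063
t 34.8 pos [ 0.4974 -0.2964  0.0288] phi 2.121 j7 0.73 w 0.045 F [-1.1  0.4  3. ] tilt 0.000
(np.float64(0.5185879685776021), np.float64(0.0052603542731601005), 0.17, 3.12) -> [0.2461, 0.1757, -0.1413] spin -0.999 dist 0.334
(np.float64(0.5185879685776021), np.float64(0.0052603542731601005), np.float64(0.04127018718326096), 3.12) -> [0.2462, 0.1757, -0.0126] spin -0.999 dist 0.303
```

Run:
```python
from h import *
a=slot(-.030,-.014); print(a); z=arm.observe()["position"][2]
plan((*a,.17,3.12),(*a,z+.0125,3.12))
```

```text
[0.52471264 0.01113304]
t 34.8 pos [ 0.4974 -0.2964  0.0288] phi 2.121 j7 0.73 w 0.045 F [-1.1  0.4  3. ] tilt 0.000
(np.float64(0.5247126363654259), np.float64(0.011133040582575433), 0.17, 3.12) -> [0.248, 0.184, -0.1413] spin -0.999 dist 0.34
(np.float64(0.5247126363654259), np.float64(0.011133040582575433), np.float64(0.04127018718326096), 3.12) -> [0.248, 0.184, -0.0126] spin -0.999 dist 0.309
```

Request:
{"method": "jog_arm", "body": {
  "moves": [
    [0,0,-0.03,0],
    [0,0,-0.08,0],
    [0,0,-0.141,0],
    [0.04,0.03,-0.141,-0.15],
    [0.08,0.06,-0.141,-0.3],
    [0.12,0.09,-0.141,-0.45],
    [0.16,0.119,-0.141,-0.6],
    [0.2,0.148,-0.141,-0.75],
    [0.23,0.17,-0.141,-0.9],
    [0.248,0.184,-0.141,-1.0],
    [0.248,0.184,-0.141,-1.0],
    [0.248,0.184,-0.141,-1.0],
    [0.248,0.184,-0.141,-1.0]
  ]
}}

```text
clock: 36.38
position: [0.5245, 0.0099, 0.1693]
ee_rot: [-0.037, -3.141, 0.001]
force: [0.1, -0.1, -2.5]
width: 0.498
gripper_force: 26.2
```

Run:
```python
from h import *
a=slot(-.030,-.014); plan((*a,.0415,3.12))
w=grab("wrist"); p=wpts(w); jars(p,w["color"])
# drawer front top from wrist
m=(p[...,2]>.110)&(p[...,2]<.118)&(p[...,0]>.46)&(p[...,0]<.52)&(p[...,1]>-.1)&(p[...,1]<.14)
q=p[m]; 
for y in (-.08,-.04,0,.04,.08): 
    k=q[abs(q[:,1]-y)<.01]; print(y,len(k),k[:,0].min().round(4) if len(k) else 0,k[:,0].max().round(4) if len(k) else 0)
```

```text
t 36.4 pos [0.5245 0.0099 0.1693] phi 3.118 j7 1.12 w 0.046 F [ 0.1 -0.1 -2.5] tilt 0.001
(np.float64(0.5247126363654259), np.float64(0.011133040582575433), 0.0415, 3.12) -> [-0.0003, 0.0013, 0.1278] spin -0.002 dist 0.128
[189.  19.] 2129 ztop 0.152 [ 0.3756 -0.0789] [ 0.3762 -0.0782] [0.033 0.04 ]
[323.   6.] 573 ztop 0.151 [0.3758 0.0162] [0.3762 0.0162] [0.008 0.029]
[631. 110.] 641 ztop 0.156 [0.4239 0.3235] [0.4242 0.3215] [0.038 0.017]
[239. 226.] 1332 ztop 0.090 [ 0.5519 -0.0667] [ 0.5515 -0.0671] [0.031 0.045]
[319. 246.] 4276 ztop 0.217 [0.5127 0.0098] [0.5131 0.0101] [0.026 0.045]
[ 46. 242.] 606 ztop 0.077 [ 0.5862 -0.3777] [ 0.5848 -0.3747] [0.04  0.046]
[401. 239.] 118 ztop 0.087 [0.5708 0.0891] [0.5707 0.0883] [0.003 0.014]
[319. 299.] 251 ztop 0.218 [0.5431 0.0095] [0.5428 0.0093] [0.005 0.025]
-0.08 359 0.4744 0.4873
-0.04 399 0.4754 0.488
0 443 0.4764 0.4894
0.04 424 0.4771 0.4901
0.08 377 0.4782 0.4912
```

Request:
{"method": "jog_arm", "body": {
  "moves": [
    [0,0.001,0.05,0],
    [0,0.001,0.09,0],
    [0,0.001,0.11,0],
    [0,0.001,0.12,0],
    [0,0.001,0.1255,0],
    [0,0.001,0.1275,0],
    [0,0.001,0.1275,0]
  ]
}}

```text
clock: 37.3
position: [0.5251, 0.0123, 0.0426]
ee_rot: [0.033, 3.14, -0.0]
force: [0.4, 0.5, -2.8]
width: 0.498
gripper_force: 26.2
```

Request:
{"method": "jog_arm", "body": {
  "moves": [
    [0,0,0,0],
    [0,0,0,0],
    [0,0,0,0],
    [0,0,-0.02,0],
    [0,0,-0.06,0],
    [0,0,-0.12,0],
    [0,0,-0.13,0],
    [0,0,-0.13,0]
  ],
  "hand": 0.066
}}

```text
clock: 38.3
position: [0.525, 0.0121, 0.1724]
ee_rot: [0.033, 3.14, -0.001]
force: [-0.2, -0.1, -0.4]
width: 0.723
gripper_force: 0.0
```

Run:
```python
from h import *
t=grab("top"); jars(pts(t),t["color"])
w=grab("wrist"); jars(wpts(w),w["color"])
plan((.5888,-.3785,.17,3.12),(.5888,-.3785,.027,3.12))
```

```text
[444. 173.] 184 ztop 0.077 [ 0.589 -0.378] [ 0.5887 -0.3783] [0.043 0.045]
[196. 231.] 170 ztop 0.156 [0.4219 0.3357] [0.4228 0.3346] [0.035 0.038]
[314. 253.] 152 ztop 0.152 [0.3597 0.0156] [0.3598 0.015 ] [0.035 0.036]
[619. 306.] 188 ztop -0.350 [ 0.0861 -1.2427] [ 0.086  -1.2417] [0.068 0.017]
[622. 351.] 193 ztop -0.350 [-0.0975 -1.2398] [-0.0949 -1.2418] [0.068 0.021]
[188.  20.] 2148 ztop 0.152 [ 0.3753 -0.079 ] [ 0.3758 -0.0781] [0.034 0.04 ]
[321.   6.] 630 ztop 0.152 [0.375  0.0163] [0.3756 0.0163] [0.009 0.032]
[630. 111.] 733 ztop 0.156 [0.4231 0.3253] [0.4241 0.3236] [0.039 0.021]
[320. 194.] 2008 ztop 0.090 [0.5234 0.012 ] [0.5225 0.0123] [0.045 0.044]
[237. 224.] 1181 ztop 0.090 [ 0.5536 -0.0671] [ 0.5505 -0.0681] [0.034 0.045]
[ 46. 241.] 612 ztop 0.077 [ 0.586  -0.3771] [ 0.5852 -0.3746] [0.041 0.046]
[376. 258.] 70 ztop 0.089 [0.5929 0.0662] [0.593  0.0658] [0.012 0.003]
t 38.4 pos [0.5238 0.0119 0.1707] phi 3.121 j7 1.12 w 0.066 F [-0.3  0.1 -0.6] tilt 0.002
(0.5888, -0.3785, 0.17, 3.12) -> [-0.0732, -0.3889, 0.0008] spin 0.001 dist 0.396
(0.5888, -0.3785, 0.027, 3.12) -> [-0.0735, -0.3888, 0.1438] spin 0.001 dist 0.421
```

Request:
{"method": "jog_arm", "body": {
  "moves": [
    [-0.0735,-0.389,0,0],
    [-0.0735,-0.389,0,0],
    [-0.0735,-0.389,0,0],
    [-0.0735,-0.389,0,0],
    [-0.0735,-0.389,0,0],
    [-0.0735,-0.389,0,0],
    [-0.0735,-0.389,0,0],
    [-0.0735,-0.389,0,0],
    [-0.0735,-0.389,0,0],
    [-0.0735,-0.389,0.05,0],
    [-0.0735,-0.389,0.1,0],
    [-0.0735,-0.389,0.13,0],
    [-0.0735,-0.389,0.143,0],
    [-0.0735,-0.389,0.143,0],
    [-0.0735,-0.389,0.143,0]
  ],
  "hand": 0.076
}}

```text
clock: 40.28
position: [0.5912, -0.3781, 0.0308]
ee_rot: [0.032, 3.139, -0.002]
force: [0.6, -1.0, 0.2]
width: 0.827
gripper_force: 0.0
```

Request:
{"method": "jog_arm", "body": {
  "moves": [
    [0,0,0,0],
    [0,0,0,0],
    [0,0,0,0],
    [0,0,0,0],
    [0,0,0,0]
  ],
  "hand": 0.03
}}

```text
clock: 40.9
position: [0.5901, -0.3783, 0.0292]
ee_rot: [0.033, 3.141, -0.0]
force: [-0.7, -1.4, 2.8]
width: 0.497
gripper_force: 25.0
```

Run:
```python
from h import *
a=slot(-.032,.066); s=arm.observe(); print(a,s["gripper_force"])
z=s["position"][2]
plan((*a,.17,3.12),(*a,z+.0125,3.12))
```

```text
[0.52439295 0.0911574 ] 24.958518453277065
t 40.9 pos [ 0.5901 -0.3783  0.0292] phi 3.121 j7 1.68 w 0.046 F [-0.7 -1.4  2.8] tilt 0.000
(np.float64(0.5243929538719421), np.float64(0.09115739814390397), 0.17, 3.12) -> [0.0755, 0.4679, -0.1409] spin 0.001 dist 0.494
(np.float64(0.5243929538719421), np.float64(0.09115739814390397), np.float64(0.041727965520786156), 3.12) -> [0.0755, 0.468, -0.0126] spin 0.001 dist 0.474
```

Request:
{"method": "jog_arm", "body": {
  "moves": [
    [0,0,-0.03,0],
    [0,0,-0.08,0],
    [0,0,-0.141,0],
    [0.007,0.045,-0.141,0],
    [0.015,0.095,-0.141,0],
    [0.023,0.145,-0.141,0],
    [0.031,0.195,-0.141,0],
    [0.039,0.245,-0.141,0],
    [0.047,0.295,-0.141,0],
    [0.055,0.345,-0.141,0],
    [0.063,0.395,-0.141,0],
    [0.07,0.44,-0.141,0],
    [0.0755,0.47,-0.141,0],
    [0.0755,0.476,-0.141,0],
    [0.0755,0.476,-0.141,0],
    [0.0755,0.476,-0.141,0]
  ]
}}

```text
clock: 42.9
position: [0.5247, 0.0977, 0.1697]
ee_rot: [-0.036, -3.141, 0.001]
force: [-0.0, -0.4, -2.2]
width: 0.496
gripper_force: 25.0
```

Run:
```python
from h import *
a=slot(-.032,.074); plan((*a,.0415,3.12))
w=grab("wrist"); p=wpts(w); jars(p,w["color"])
```

```text
t 42.9 pos [0.5247 0.0977 0.1697] phi 3.119 j7 0.95 w 0.045 F [-0.  -0.4 -2.2] tilt 0.001
(np.float64(0.5245609415242144), np.float64(0.09915563420873), 0.0415, 3.12) -> [0.0001, 0.0016, 0.1282] spin -0.001 dist 0.128
[200.  10.] 1151 ztop 0.152 [0.3698 0.0166] [0.3708 0.0168] [0.019 0.038]
[96. 40.] 1858 ztop 0.152 [ 0.3724 -0.0793] [ 0.3731 -0.0767] [0.04  0.041]
[589.  99.] 1534 ztop 0.157 [0.4231 0.3353] [0.4234 0.333 ] [0.039 0.041]
[228. 196.] 1925 ztop 0.090 [0.5231 0.013 ] [0.5225 0.0137] [0.045 0.046]
[161. 228.] 1281 ztop 0.090 [ 0.557  -0.0664] [ 0.554 -0.066] [0.041 0.045]
[319. 246.] 4235 ztop 0.218 [0.5132 0.0978] [0.5136 0.0979] [0.025 0.045]
[319. 300.] 263 ztop 0.218 [0.5434 0.0973] [0.5433 0.0971] [0.006 0.026]
```

Request:
{"method": "jog_arm", "body": {
  "moves": [
    [0,0.001,0.05,0],
    [0,0.001,0.09,0],
    [0,0.001,0.11,0],
    [0,0.001,0.12,0],
    [0,0.001,0.1255,0],
    [0,0.001,0.128,0],
    [0,0.001,0.128,0]
  ]
}}

```text
clock: 43.82
position: [0.5249, 0.1003, 0.0425]
ee_rot: [0.033, 3.141, 0.0]
force: [0.3, 0.4, -1.7]
width: 0.495
gripper_force: 25.0
```

Request:
{"method": "jog_arm", "body": {
  "moves": [
    [0,0,0,0],
    [0,0,0,0],
    [0,0,0,0],
    [0,0,-0.02,0],
    [0,0,-0.06,0],
    [0,0,-0.12,0],
    [0,0,-0.16,0],
    [0,0,-0.16,0]
  ],
  "hand": 0.062
}}

```text
clock: 44.82
position: [0.5263, 0.1012, 0.2053]
ee_rot: [0.033, 3.135, 0.002]
force: [0.2, 0.7, -0.9]
width: 0.675
gripper_force: 0.0
```

Run:
```python
from h import *
w=grab("wrist"); jars(wpts(w),w["color"]); save(w,"w5.png")
plan((.42,-.01,.2,3.12),(.42,-.01,.055,3.12),(.60,-.014,.055,3.12))
```

```text
[211.  14.] 1410 ztop 0.152 [0.3649 0.0172] [0.3655 0.0174] [0.029 0.04 ]
[116.  44.] 1501 ztop 0.152 [ 0.3722 -0.079 ] [ 0.373  -0.0768] [0.039 0.041]
[562.  95.] 1322 ztop 0.157 [0.4232 0.3357] [0.4233 0.3335] [0.039 0.041]
[318. 183.] 1618 ztop 0.090 [0.5231 0.1001] [0.5229 0.1002] [0.045 0.044]
[234. 184.] 1533 ztop 0.090 [0.5235 0.0131] [0.5228 0.0136] [0.045 0.044]
[172. 217.] 1277 ztop 0.090 [ 0.5593 -0.066 ] [ 0.5582 -0.0652] [0.046 0.045]
[308. 245.] 1446 ztop 0.090 [0.5924 0.0878] [0.5911 0.088 ] [0.045 0.043]
t 44.9 pos [0.5252 0.1005 0.2032] phi 3.120 j7 0.97 w 0.062 F [-0.8 -0.7 -0.8] tilt 0.003
(0.42, -0.01, 0.2, 3.12) -> [0.1029, -0.1127, 0.0029] spin 0.0 dist 0.153
(0.42, -0.01, 0.055, 3.12) -> [0.1033, -0.1127, 0.1479] spin 0.0 dist 0.213
(0.6, -0.014, 0.055, 3.12) -> [-0.0768, -0.1129, 0.1484] spin 0.0 dist 0.202
```

View pics/w5.png

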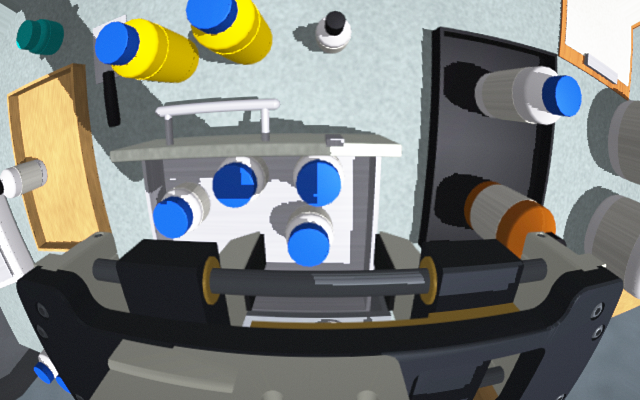

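All four jars stand upright in the drawer, at (235,185), (318,183), (175,215) and (308,245). The trays are undisturbed. I'll push the front panel at y of about -0.095, which is outside the bar and clear of the yellow bottles.

Run:
```python
from h import *
plan((.450,-.095,.2,3.12),(.450,-.095,.049,3.12))
```

```text
t 44.9 pos [0.5252 0.1005 0.2032] phi 3.120 j7 0.97 w 0.062 F [-0.8 -0.7 -0.8] tilt 0.003
(0.45, -0.095, 0.2, 3.12) -> [0.0711, -0.1971, 0.003] spin 0.0 dist 0.21
(0.45, -0.095, 0.049, 3.12) -> [0.0715, -0.1971, 0.154] spin 0.0 dist 0.26
```

Request:
{"method": "jog_arm", "body": {
  "moves": [
    [0.071,-0.197,0,0],
    [0.071,-0.197,0,0],
    [0.071,-0.197,0,0],
    [0.071,-0.197,0,0],
    [0.071,-0.197,0,0],
    [0.071,-0.197,0,0],
    [0.071,-0.197,0.04,0],
    [0.071,-0.197,0.08,0],
    [0.071,-0.197,0.12,0],
    [0.071,-0.197,0.153,0],
    [0.071,-0.197,0.153,0],
    [0.071,-0.197,0.153,0]
  ],
  "hand": 0.0
}}

```text
clock: 46.38
position: [0.4503, -0.094, 0.0499]
ee_rot: [0.03, 3.141, 0.001]
force: [0.4, 0.2, 1.0]
width: 0.005
gripper_force: 0.0
```

Run:
```python
from h import *
plan((.462,-.0953,.049,3.12),(.626,-.0987,.049,3.12))
```

```text
t 46.4 pos [ 0.4503 -0.094   0.0499] phi 3.123 j7 1.22 w 0.000 F [0.4 0.2 1. ] tilt 0.001
(0.462, -0.0953, 0.049, 3.12) -> [-0.0117, -0.001, 0.0009] spin 0.003 dist 0.012
(0.626, -0.0987, 0.049, 3.12) -> [-0.1757, -0.0013, 0.0011] spin 0.003 dist 0.176
```

Request:
{"method": "jog_arm", "body": {
  "moves": [
    [-0.006,-0.001,0,0],
    [-0.012,-0.001,0,0],
    [-0.02,-0.001,0,0],
    [-0.032,-0.001,0,0],
    [-0.046,-0.001,0,0],
    [-0.06,-0.001,0,0],
    [-0.074,-0.001,0,0],
    [-0.088,-0.001,0,0],
    [-0.102,-0.001,0,0],
    [-0.116,-0.001,0,0],
    [-0.13,-0.001,0,0],
    [-0.142,-0.001,0,0],
    [-0.152,-0.001,0,0],
    [-0.16,-0.001,0,0],
    [-0.166,-0.001,0,0],
    [-0.17,-0.001,0,0],
    [-0.173,-0.001,0,0],
    [-0.175,-0.001,0,0],
    [-0.175,-0.001,0,0]
  ]
}}

```text
clock: 48.75
position: [0.6247, -0.0997, 0.0491]
ee_rot: [0.033, 3.141, 0.0]
force: [-0.3, 0.4, -0.2]
width: -0.001
gripper_force: 0.0
```

Request:
{"method": "jog_arm", "body": {
  "moves": [
    [-0.002,0,0,0],
    [-0.004,0,0,0],
    [-0.006,0,0,0],
    [-0.008,0,0,0],
    [-0.008,0,0,0]
  ]
}}

```text
clock: 49.38
position: [0.6306, -0.1, 0.0487]
ee_rot: [-0.033, -3.138, 0.001]
force: [-8.6, 1.0, 4.8]
width: 0.004
gripper_force: 4.2
```

Request:
{"method": "jog_arm", "body": {
  "moves": [
    [-0.003,0,0,0],
    [-0.003,0,0,0],
    [0.006,0,0,0],
    [0.02,0,0,0],
    [0.03,0,0,0],
    [0.03,0,-0.06,0],
    [0.03,0,-0.11,0],
    [0.03,0,-0.15,0],
    [0.03,0,-0.15,0]
  ]
}}

```text
clock: 50.5
position: [0.6042, -0.0991, 0.2027]
ee_rot: [0.033, 3.135, -0.001]
force: [0.4, 0.1, -1.5]
width: 0.004
gripper_force: 0.0
```

Run:
```python
from h import *
plan((.676,.109,.2,1.62),(.676,.109,.122,1.62))
w=grab("wrist"); p=wpts(w)
m=(p[...,2]>.110)&(p[...,2]<.119)&(p[...,0]>.61)&(p[...,0]<.68)&(p[...,1]>-.13)&(p[...,1]<.17)
q=p[m]
for y in np.arange(-.1,.16,.04):
    k=q[abs(q[:,1]-y)<.008]
    if len(k): print("front",y.round(2),len(k),k[:,0].min().round(4),k[:,0].max().round(4),"pred",round(.6445+.021*(y-.0225),4))
t=grab("top"); save({"color":t["color"][60:260,220:480].repeat(3,0).repeat(3,1)},"t6.png")
```

```text
t 50.5 pos [ 0.6042 -0.0991  0.2027] phi 3.121 j7 1.34 w 0.000 F [ 0.4  0.1 -1.5] tilt 0.007
(0.676, 0.109, 0.2, 1.62) -> [-0.0674, 0.2096, 0.003] spin 1.501 dist 0.22
(0.676, 0.109, 0.122, 1.62) -> [-0.0669, 0.2097, 0.081] spin 1.501 dist 0.234
front -0.1 39 0.6404 0.6424 pred 0.6419
front -0.06 203 0.6411 0.6527 pred 0.6428
front -0.02 190 0.6428 0.6541 pred 0.6436
front 0.02 175 0.6435 0.6571 pred 0.6444
front 0.06 168 0.6446 0.6579 pred 0.6453
front 0.1 165 0.6398 0.6589 pred 0.6461
front 0.14 51 0.6462 0.6518 pred 0.647
```

View pics/t6.png

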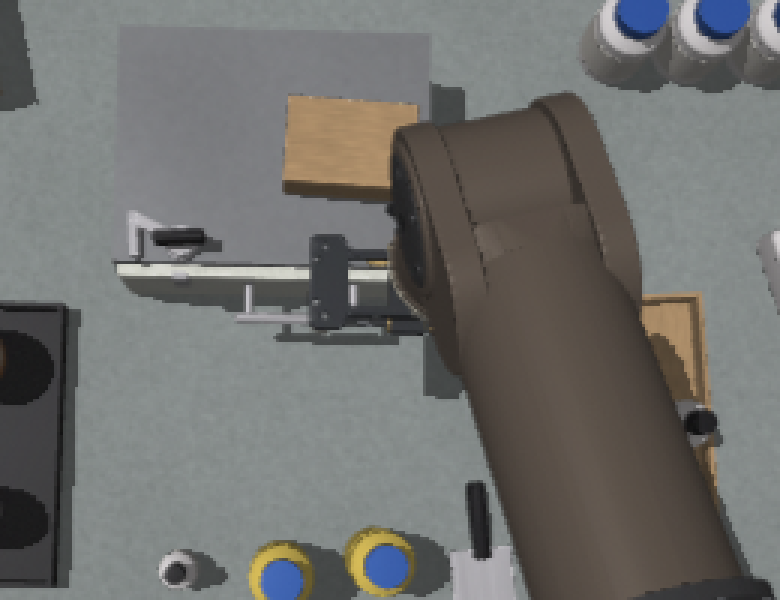

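The drawer is home: its front edge is within about 1 mm of the predicted closed line. The knob wing at (180,237) still points along y. Next I'll turn the knob back.

Request:
{"method": "jog_arm", "body": {
  "moves": [
    [-0.067,0.21,0,1.5],
    [-0.067,0.21,0,1.5],
    [-0.067,0.21,0,1.5],
    [-0.067,0.21,0,1.5],
    [-0.067,0.21,0,1.5],
    [-0.067,0.21,0,1.5],
    [-0.067,0.21,0,1.5],
    [-0.067,0.21,0,1.5],
    [-0.067,0.21,0,1.5],
    [-0.067,0.21,0,1.5],
    [-0.067,0.21,0,1.5]
  ],
  "hand": 0.04
}}

```text
clock: 51.98
position: [0.6735, 0.109, 0.1985]
ee_rot: [-2.162, -2.278, 0.001]
force: [-0.2, 0.6, -0.6]
width: 0.433
gripper_force: 0.0
```

Run:
```python
from h import *
plan((.6765,.1095,.123,1.615))
w=grab("wrist"); p=wpts(w)
m=(abs(p[...,2]-.167)<.003)&(abs(p[...,0]-.676)<.035)&(abs(p[...,1]-.109)<.035); q=p[m]; print(m.sum(),cv2.minAreaRect((q[:,:2]*1000).astype(np.float32)))
```

```text
t 52.0 pos [0.6735 0.109  0.1985] phi 1.623 j7 -0.33 w 0.040 F [-0.2  0.6 -0.6] tilt 0.001
(0.6765, 0.1095, 0.123, 1.615) -> [0.0003, 0.003, 0.0755] spin 0.008 dist 0.076
922 ((676.2410278320312, 110.49974822998047), (10.988638877868652, 47.593055725097656), 2.7649996280670166)
```

Request:
{"method": "jog_arm", "body": {
  "moves": [
    [0.001,0.0025,0.03,0],
    [0.001,0.0025,0.055,0],
    [0.001,0.0025,0.07,0],
    [0.001,0.0025,0.076,0],
    [0.001,0.0025,0.076,0],
    [0.001,0.0025,0.076,0]
  ]
}}

```text
clock: 52.78
position: [0.6768, 0.1105, 0.1241]
ee_rot: [2.165, 2.276, 0.002]
force: [-1.0, 0.2, 0.1]
width: 0.435
gripper_force: 0.0
```

Request:
{"method": "jog_arm", "body": {
  "moves": [
    [0,0,0,0],
    [0,0,0,0],
    [0,0,0,0],
    [0,0,0,0]
  ],
  "hand": 0.0
}}

```text
clock: 53.28
position: [0.6765, 0.1104, 0.1232]
ee_rot: [2.165, 2.276, 0.001]
force: [0.5, 1.0, -0.6]
width: 0.119
gripper_force: 25.0
```

Request:
{"method": "jog_arm", "body": {
  "moves": [
    [0,0,0,-0.12],
    [0,0,0,-0.24],
    [0,0,0,-0.36],
    [0,0,0,-0.48],
    [0,0,0,-0.6],
    [0,0,0,-0.72],
    [0,0,0,-0.84],
    [0,0,0,-0.96],
    [0,0,0,-1.08],
    [0,0,0,-1.2],
    [0,0,0,-1.32],
    [0,0,0,-1.42],
    [0,0,0,-1.48],
    [0,0,0,-1.48],
    [0,0,0,-1.48]
  ]
}}

```text
clock: 55.15
position: [0.6762, 0.1101, 0.1231]
ee_rot: [0.067, 3.141, -0.0]
force: [0.0, -0.8, 2.2]
width: 0.119
gripper_force: 25.0
```

Request:
{"method": "jog_arm", "body": {
  "moves": [
    [0,0,0,0],
    [0,0,0,0],
    [0,0,0,0],
    [0,0,-0.03,0],
    [0,0,-0.08,0],
    [0,0,-0.12,0],
    [0,0,-0.12,0],
    [0,0,-0.12,0]
  ],
  "hand": 0.04
}}

```text
clock: 56.15
position: [0.6759, 0.1101, 0.2424]
ee_rot: [-0.064, -3.14, 0.001]
force: [-0.1, -0.3, -0.3]
width: 0.438
gripper_force: 0.0
```

Run:
```python
from h import *
plan()
w=grab("wrist"); p=wpts(w); save(w,"w7.png")
m=(abs(p[...,2]-.167)<.003)&(abs(p[...,0]-.676)<.035)&(abs(p[...,1]-.109)<.035); q=p[m]; r=cv2.minAreaRect((q[:,:2]*1000).astype(np.float32)); print(m.sum(),r)
t=grab("top"); jars(pts(t),t["color"])
m=(p[...,2]>.110)&(p[...,2]<.119)&(p[...,0]>.61)&(p[...,0]<.68)
q=p[m]
for y in (-.06,-.02,.02,.06):
    k=q[abs(q[:,1]-y)<.008]
    if len(k): print("front",y,k[:,0].min().round(4),"pred",round(.6445+.021*(y-.0225),4))
```

```text
t 56.1 pos [0.6759 0.1101 0.2424] phi 3.101 j7 1.00 w 0.040 F [-0.1 -0.3 -0.3] tilt 0.001
615 ((675.2763061523438, 110.34076690673828), (9.835494995117188, 46.66984939575195), 87.3636474609375)
[196. 231.] 174 ztop 0.156 [0.4219 0.336 ] [0.423  0.3349] [0.035 0.039]
[313. 254.] 130 ztop 0.152 [0.3597 0.017 ] [0.3588 0.0175] [0.035 0.033]
[619. 306.] 186 ztop -0.350 [ 0.084  -1.2423] [ 0.0872 -1.2424] [0.064 0.015]
[622. 351.] 192 ztop -0.350 [-0.0975 -1.2425] [-0.0969 -1.2424] [0.075 0.019]
front -0.06 0.6416 pred 0.6428
front -0.02 0.6428 pred 0.6436
front 0.02 0.6438 pred 0.6444
front 0.06 0.6447 pred 0.6453
```

View pics/w7.png

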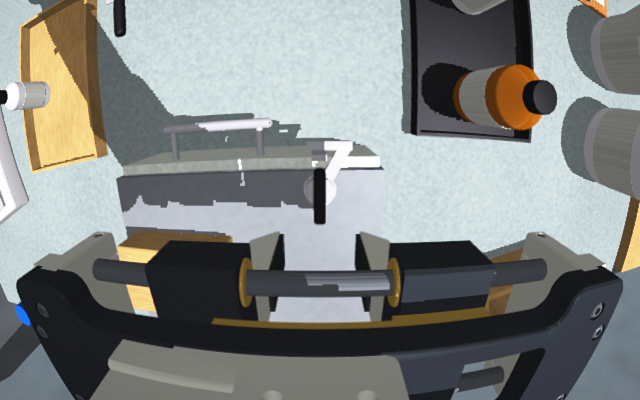

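In the wrist view the wing at (320,195) lines up with the cabinet and the hook at (330,150) is in front of the drawer tab. The measured clamp angle is about 0.03 rad. The drawer is home, the bottle stands in the tray and the arm is clear, so I'm handing in.

```bash
python3 -c "
from cell import arm
print(arm.sign_off())"
```

```text
the job is handed in; nothing more can be done
None
```

I handed the job in at about 56 s with the tall bottle in the spill tray, all four jars upright in the drawer when last seen before closing, the drawer home, the knob locked again and the other things left in place; the sign-off gave no verdict, and the fingertips proved about 32 mm shorter than documented (20 mm above the reported TCP, not 11 mm below), which I allowed for after one missed grip on the knob.

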